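Free the scraper from the clay mixer's guarded feed chute

TASK

The clay scraper has been left in the feed chute of the clay mixer, its handle sticking out through the slot in the guard. The blade is too wide to come out as it lies: lift it off the chute floor, turn it so that the blade goes through the slot edge-on, and draw it out. Then put it on the wooden drying rest, blade down on the ledge and lying flat against the sloped board near its middle, let go of it, and leave the mug, bowl and brush where they are.

Things in the scene. Friction and masses are not known exactly. Their poses are not given: they have to be found in the camera images.
- scraper_grip (a point): Centre of the scraper's brown wooden handle (loose, 178 mm long, 0.3 kg). z runs along the handle, away from the blade; x through the blade's thickness; y across the blade. Handle 70 mm long (z -35 to 35), 26 mm wide in y, 20 mm thick in x, free all round. Its two faces are alike. At the start it leans 35 degrees from vertical, handle end up and towards the robot side.
- scraper_blade (a point): Centre of the scraper's steel blade, 115.5 mm below the handle's centre on the same z axis; axes as scraper_grip. Blade 92 mm wide (y), 55 mm long (z), 6 mm thick (x), its lower edge 27.5 mm below this point; a flat shank 16 by 6 mm joins it to the handle. At the start it lies flat on the chute's floor plate, lower edge on the chute's bottom.
- chute_mouth (a point): Centre of the slot in the steel guard plate, on its outer face. z points out of the chute, 35 degrees from vertical, up and towards the robot side: the way to draw the scraper out. x runs along the slot, away from the chute's floor plate (up and away from the robot); y across the slot. Slot 40 mm wide (y), 122 mm long (x -61 to 61). Guard 6 mm thick (z -6 to 0).
- chute_bottom (a point): Middle of the corner where the floor plate meets the bottom, in the grey sheet-metal chute (fixed); axes as chute_mouth. Inside it is 150 mm wide (y); floor plate at x = 0, cross bars over the opposite face at x = 130 mm, guard's inner face at z = 88 mm. Outside 160 mm wide. The mixer's barrel lies beyond it, away from the robot, up to 120 mm high.
- rest_foot (a point): Fixed wooden drying rest: point on the sloped board's face, mid-width, in the corner with the ledge. z up along the board (35 degrees from vertical, up and towards the robot side), x square out of its face, y across. Board 160 mm wide, 90 mm tall (the handle stands past its top). Ledge 40 mm deep, top at z = 0, with a lip 12 mm high at x 32 to 40. A well-laid blade is centred at x = 3 mm.
- mug: Bystander: loose white mug, 80 mm across, 90 mm high, origin at the centre of its foot. Leave alone.
- bowl: Bystander: loose terracotta bowl, 120 mm across, 55 mm high, origin at the centre of its foot. Leave alone.
- brush: Bystander: loose brush lying on the table. Leave alone.
Things that resemble listed ones, but are neither listed nor needed, are in the scene too. Of the things that look like the part that bears scraper_grip, the smaller one is meant.

How it is judged:
By the outcome, as a careful person would: the job done as asked, in the order asked, and still so for the second after the job is handed in, with the robot touching nothing.
It also fails if it takes over 53 s, if anything falls off the work surface, if the arm or the gripper's body presses on something with over 40 N, if the wrist force passes 120 N, or if a joint passes its speed limit or range.

ROBOT

A 6-joint arm with a two-finger parallel gripper is mounted at the origin on the work surface. World frame = base frame: x ahead of the robot, y to its left, z up, the work surface at z = 0. Lengths are in m, angles in rad, forces in N, time in s.
With the tool pointing down it reaches from about 0.275 to 0.85 m from the base axis. Payload 5.2 kg.
Tool frame: the origin (TCP) lies on the centre line of the jaws, within the pads' length; the fingertips stand 25 mm ahead of it and the grasp point (between the pads) lies 6 mm ahead of it; x points along the fingers, y is the direction in which the jaws open and shut, and the axes are right-handed (so a half turn about x gives the same grasp; the last joint's range is limited). The gripper opens to 85 mm and grips with 20 to 120 N. Pads are 22 mm wide; open, the fingers measure 114 mm over their backs; the gripper's body (76 mm by 85 mm) begins 54 mm behind the grasp point. The pads swing forward as they close: fully open they stand 13 mm farther back than shut.
Start: joints at [-1.503, 0.259, 1.535, -0, 1.348, -0.203], TCP at [0.147, -0.53, 0.256] pointing down, gripper open.
Joint ranges: [-3.14, 3.14], [-0.91, 2.08], [0.19, 2.58], [-1.22, 4.36], [0.22, 2.71], [-3.12, 3.12]. Speed limits (rad/s): [2.57, 2.57, 3.14, 3.14, 3.14, 3.14].

INTERFACE

Orientations are given as a unit quaternion [x, y, z, w].
In Python, from cell import manip gives the robot as it stands. The module is installed in compiled form; this text tells all that it offers.
- The arm moves only by the tool send_rows, never from a script. Its argument "commands" is a list that holds one entry, the list of rows, each a list of 5 numbers: the gripper's target within -1 to 1 (shut at 1, half-way at 0, fully open at -1), then the shift along the tool's x, y, z in mm, then the turn about the tool's x in degrees. A call has 1 to 5 rows; each row shifts and turns the commanded pose from where the row before left it, along the tool's axes as they then stand; what a row does not reach is not made up. A row lasts 1/12 s, in which the tool goes at most 41.7 mm and 7.16 degrees, less where a joint would pass 70% of its speed; a pose out of reach is approached as far as the arm can. A call is refused whole if a number of a shift passes 41.7 or a number of a turn 7.16, either way. A call with a gripper value outside its range is refused whole. The fingers move at their own pace and stop on an object; "newtons" is the grip in N (left out, the last holds). Time passes only in rows, so rows that do not move let the fingers close. It gives the time, the measured TCP pose, the force and the opening at its end, in the units of the state.
- manip.state(): the state, without advancing time (a new reading comes with each control period).
- manip.capture(name): name is "side" or "top"; returns a dict with "img" (420x560x3 uint8, blue, green, red), "vertical_fov" (degrees; the focal length in pixels is half the picture's height over the tangent of half this angle, whatever the lens; pixels are square), "cx", "cy" (the principal point, pixels), "D" ([k1, k2, p1, p2, k3] as OpenCV has them; the pictures are not rectified), "rvec" (rotation vector, rad) and "tvec" (3), from world to camera coordinates, as OpenCV has them. Camera axes: x right, y down, z forward; pixel columns grow to the right and rows downward; lengths in m; the calibration is good to about 2 mm. A picture is of the moment at which its call begins. There is no depth.
- manip.finish_job(): hands the job in, once; it reports no verdict.
The state is a dict: "clock": time; "joint_positions": joint angles; "dq": joint speeds; "effort": joint torques, N m; "tcp_pos": TCP position; "tcp_rot": TCP orientation; "wrist_force": force on the tool from outside, world axes, zero at the start; "moment": the same for the moment, N m; "opening": opening from 0.0 (shut) to 1.0 (fully open).
Only numpy, scipy, OpenCV 4.12 (cv2) and the standard library are available. Lean on these libraries where they do the work, as an engineer would, in place of code of your own. Each camera call takes 0.05 s, during which the arm holds its last target.

## Working session

There is one attempt and no reset: what is moved stays moved. The work goes in short steps, Python scripts to look and compute and a tool call to move; the robot and the scene stay as the last step left them, time stands still between calls to the robot, and variables do not carry over. Pictures are saved under pics/ and viewed, and the job is handed in when it is done.

Besides the shell and the picture viewer there is one more tool, called after "Call:" by a JSON object that holds its "fn" and its "kwargs", one argument or row to a line. send_rows: Moves the arm, as the interface text tells. Its arguments: {"type":"object","properties":{"commands":{"type":"array"},"newtons":{"type":"number"}},"required":["commands"]}

```bash
mkdir -p pics; ls; python3 - <<'E'
from cell import manip
import cv2,numpy as np,pickle
print(manip.state())
for n in ("side","top"):
    c=manip.capture(n); cv2.imwrite(f"pics/{n}0.png",c["img"]); pickle.dump(c,open(f"{n}0.pkl","wb"))
    R=cv2.Rodrigues(np.array(c["rvec"],float))[0]; print(n,c["vertical_fov"],c["cx"],c["cy"],c["D"],"pos",-R.T@np.array(c["tvec"]).ravel(),R.tolist())
E
```

```text
pics
{'clock': 0.0, 'joint_positions': array([-1.50284167e+00,  2.59318390e-01,  1.53609884e+00,  1.86500590e-05,
        1.34798143e+00, -2.02789972e-01]), 'dq': array([-0.00079517,  0.00025031,  0.00068428, -0.00072802, -0.00024095,
        0.00102085]), 'effort': array([-6.19259972e-04, -4.46030045e+01, -2.90571839e+01, -2.91234383e-04,
        1.22182994e-02,  7.91702320e-06]), 'tcp_pos': array([ 0.14709729, -0.52946308,  0.25548157]), 'tcp_rot': array([ 0.70068691,  0.09606573, -0.70058805,  0.09479246]), 'wrist_force': array([0.54344223, 0.02917164, 0.5121501 ]), 'moment': array([-0.03749754,  0.00303048, -0.07830767]), 'opening': 0.9981060595768402}
side 47.981301916903185 275.845744458238 204.48156802936643 [-0.13946294  0.          0.          0.          0.        ] pos [0.22076982 0.96241389 1.02124721] [[-0.9556564832841624, -0.2943749716232804, 0.008003876482072611], [-0.19716582968583163, 0.6194162871351047, -0.7599007164334424], [0.21873802038339163, -0.7277821372591897, -0.6499898761713145]]
top 52.56389363852737 279.4661382950481 216.4983754831508 [0.04670762 0.         0.         0.         0.        ] pos [0.3568318  0.01024782 1.42863726] [[-0.014223659295445001, -0.9998474433856683, 0.010137922439500527], [-0.9903225282297525, 0.012686844687505472, -0.1382039581651177], [0.13805425598972892, -0.012005578995505861, -0.9903519013341192]]
```

View pics/side0.png

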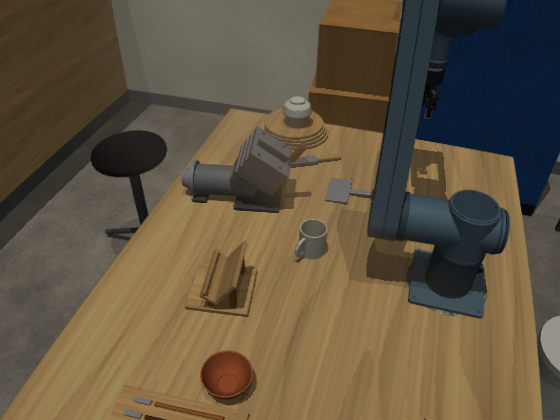

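View pics/top0.png

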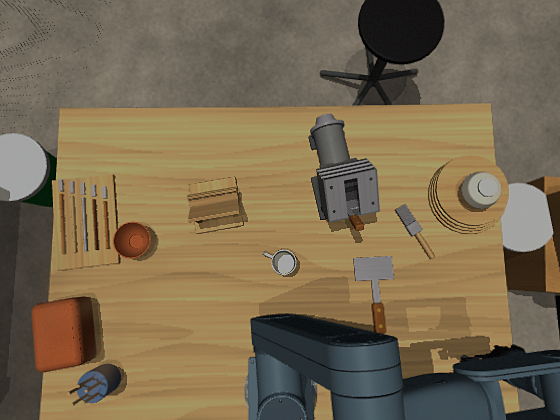

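The side view shows the chute at about (262,165) with the handle near (298,150), the rest at (225,280), the mug at (313,240) and the bowl at (227,376). In the top view, the chute is at (347,190), the handle at (357,222) and the rest at (215,205). A larger decoy scraper lies on the table at (375,290). I'll enlarge the chute and the rest.

```bash
python3 - <<'E'
import cv2,pickle,numpy as np
s=pickle.load(open("side0.pkl","rb"))["img"];t=pickle.load(open("top0.pkl","rb"))["img"]
def z(im,x,y,w,h,k,n): cv2.imwrite(n,cv2.resize(im[y:y+h,x:x+w],None,fx=k,fy=k,interpolation=cv2.INTER_CUBIC))
z(s,180,110,130,100,6,"pics/sc.png"); z(t,305,150,100,100,6,"pics/tc.png")
a=cv2.resize(s[230:320,180:270],None,fx=4.4,fy=4.4,interpolation=2); b=cv2.resize(t[165:255,170:260],None,fx=4.4,fy=4.4,interpolation=2)
cv2.imwrite("pics/rest.png",np.hstack([a,b]))
E
```

```text
(no output)
```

View pics/sc.png

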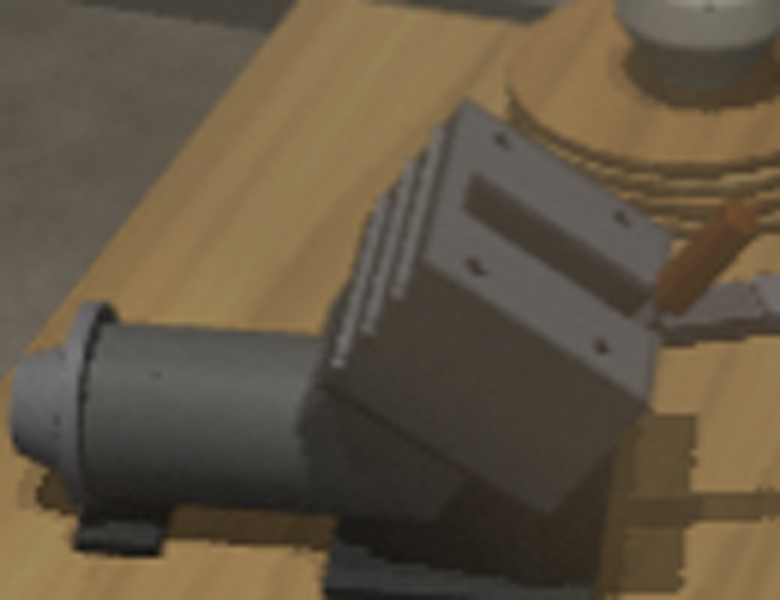

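View pics/tc.png

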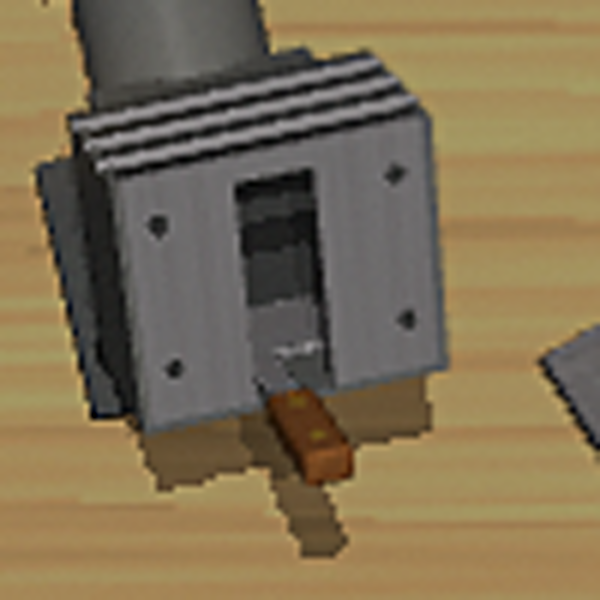

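View pics/rest.png

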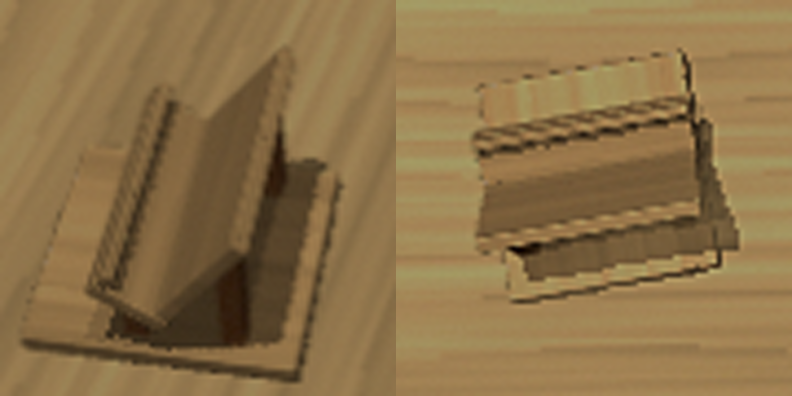

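The chute, its screws, the handle and the rest can all be seen in both views. I'll enlarge them further to get corners good enough for triangulation.

```bash
cat > h.py <<'E'
import numpy as np,cv2,pickle
from scipy.optimize import least_squares
class Cam:
    def __init__(s,c):
        s.img=c["img"];f=s.img.shape[0]/2/np.tan(np.radians(c["vertical_fov"])/2)
        s.K=np.array([[f,0,c["cx"]],[0,f,c["cy"]],[0,0,1.]]);s.D=np.array(c["D"],float)
        s.rv=np.array(c["rvec"],float).ravel();s.t=np.array(c["tvec"],float).ravel();s.R=cv2.Rodrigues(s.rv)[0];s.o=-s.R.T@s.t
    def proj(s,P): return cv2.projectPoints(np.atleast_2d(np.array(P,float)),s.rv,s.t,s.K,s.D)[0].reshape(-1,2)
    def ray(s,uv):
        n=cv2.undistortPoints(np.array(uv,float).reshape(-1,1,2),s.K,s.D).reshape(-1,2)
        d=np.c_[n,np.ones(len(n))]@s.R; return d/np.linalg.norm(d,axis=1)[:,None]
    def plane(s,uv,p,n):
        d=s.ray(uv); return s.o+d*(((p-s.o)@n)/(d@n))[:,None]
def load(n): return Cam(pickle.load(open(n+".pkl","rb")))
def tri(a,ua,b,ub):
    out=[]
    for da,db in zip(a.ray(ua),b.ray(ub)):
        A=np.c_[da,-db];x=np.linalg.lstsq(A,b.o-a.o,rcond=None)[0]
        p,q=a.o+da*x[0],b.o+db*x[1]; out.append(np.r_[(p+q)/2,np.linalg.norm(p-q)])
    return np.array(out)
def frame(yaw,a=np.radians(35)):
    # yaw: azimuth of 'forward' (away from robot). chute: x up&away, z up&toward robot
    f=np.array([np.cos(yaw),np.sin(yaw),0]);u=np.array([0,0,1.])
    x=np.cos(a)*f+np.sin(a)*u; z=-np.sin(a)*f+np.cos(a)*u
    return np.c_[x,np.cross(z,x),z]
E
python3 - <<'E'
from h import *
s=load("side0").img;t=load("top0").img
def z(im,x,y,w,h,k,n):
    o=cv2.resize(im[y:y+h,x:x+w],None,fx=k,fy=k,interpolation=cv2.INTER_CUBIC)
    o=cv2.convertScaleAbs(o,alpha=1.7)
    for i in range(0,w,10): cv2.putText(o,str(x+i),(i*k,8),0,.3,(0,255,0),1);cv2.line(o,(i*k+k//2,10),(i*k+k//2,14),(0,255,0),1)
    for i in range(0,h,10): cv2.putText(o,str(y+i),(0,i*k+k//2+3),0,.3,(0,255,0),1)
    cv2.imwrite(n,o)
z(s,232,120,80,60,10,"pics/s1.png"); z(t,310,160,65,75,8,"pics/t1.png")
z(s,183,237,78,58,10,"pics/s2.png"); z(t,183,172,66,66,9,"pics/t2.png")
E
```

```text
(no output)
```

View pics/s1.png

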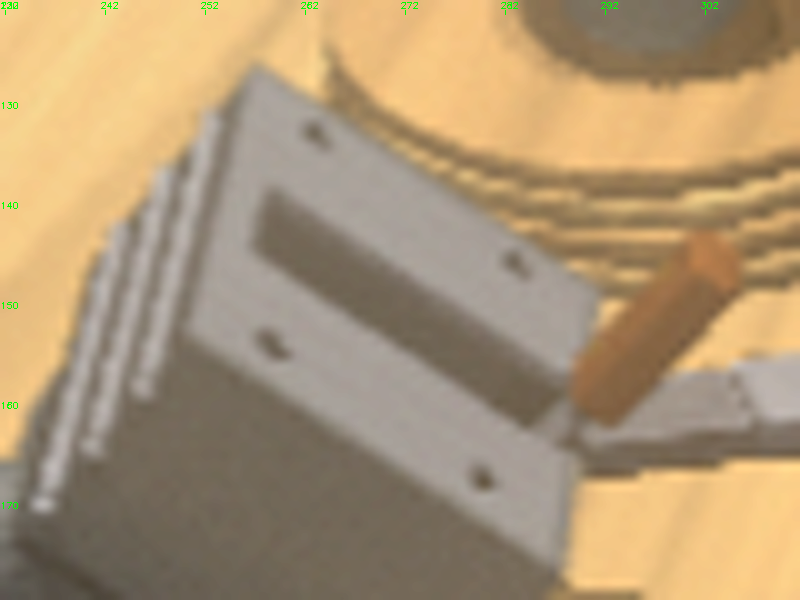

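View pics/t1.png

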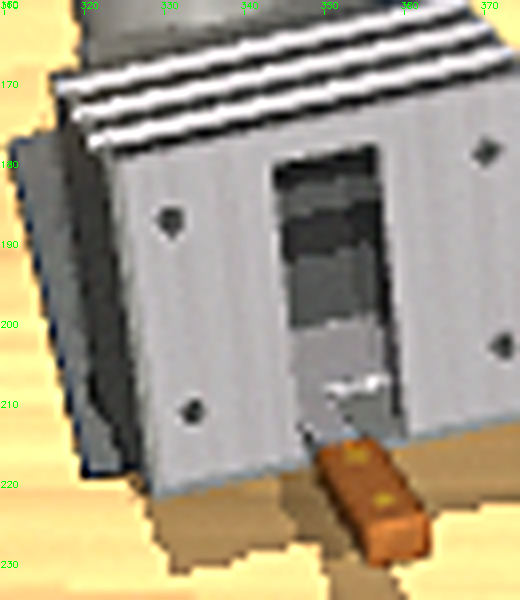

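View pics/s2.png

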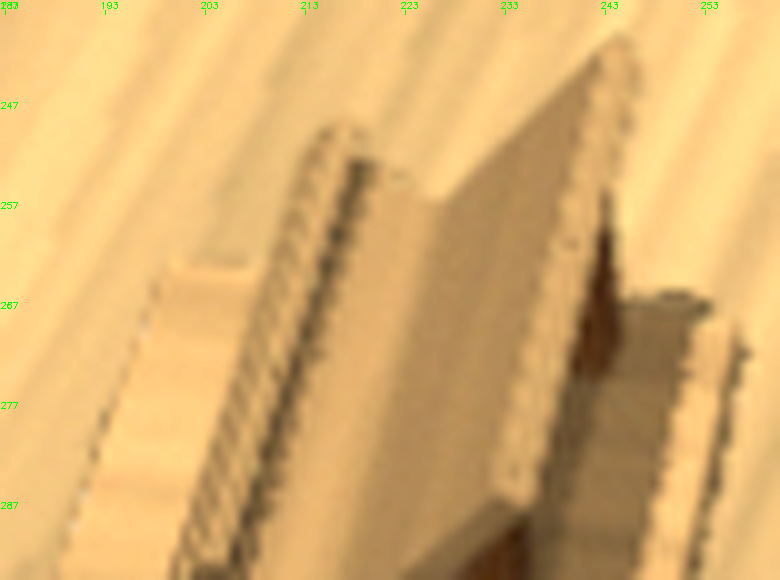

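View pics/t2.png

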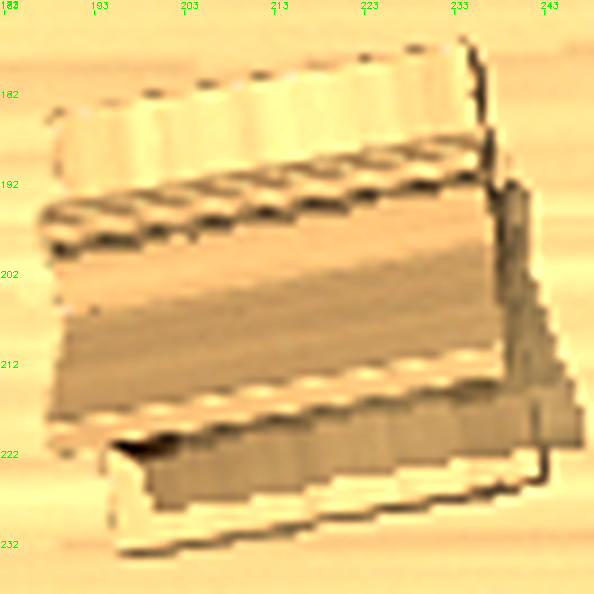

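```bash
cat > m.py <<'E'
from h import *
S,T=load("side0"),load("top0")
s1=lambda a:np.array(a,float)/10+np.array([232,120])-.45
t1=lambda a:np.array(a,float)/8+np.array([310,160])-.44
s2=lambda a:np.array(a,float)/10+np.array([183,237])-.45
t2=lambda a:np.array(a,float)/9+np.array([183,172])-.44
np.set_printoptions(precision=4,suppress=True)
sc=tri(S,s1([(273,345),(316,134),(516,265),(483,479)]),T,t1([(171,221),(487,152),(503,345),(193,411)]))
E
python3 - <<'E'
from m import *
print("screws",sc)
# screws are a rectangle: x edge dirs, y edge dirs
P=sc[:,:3]; ex=(P[0]+P[1]-P[2]-P[3])/2; ey=(P[0]+P[3]-P[1]-P[2])/2
print("lenx",np.linalg.norm(ex),ex/np.linalg.norm(ex),"elev",np.degrees(np.arcsin(ex[2]/np.linalg.norm(ex))))
print("leny",np.linalg.norm(ey),ey/np.linalg.norm(ey),"yaw from ey",np.degrees(np.arctan2(-ey[0],ey[1])),"yaw from ex",np.degrees(np.arctan2(ex[1],ex[0])))
c=P.mean(0);print("c",c)
yaw=np.arctan2(-ey[0],ey[1]);F=frame(yaw);print(((P-c)@F)*1000)
# slot corners on the plane
for cam,uv in ((S,s1([(272,186),(252,243),(578,378),(528,425)])),(T,t1([(275,170),(375,148),(405,435),(300,425)]))):
    print("slot",((cam.plane(uv,c,F[:,2])-c)@F)*1000)
print("handle",tri(S,s1([(712,262),(600,395)]),T,t1([(398,540),(345,455)])))
h=tri(S,s1([(712,262),(600,395)]),T,t1([(398,540),(345,455)]))[:,:3];print((h-c)@F*1000, np.linalg.norm(h[0]-h[1]))
E
```

```text
screws [[ 0.612  -0.1562  0.2089  0.0009]
 [ 0.6363 -0.2724  0.2103  0.0017]
 [ 0.5723 -0.2859  0.1642  0.0015]
 [ 0.5484 -0.1684  0.1644  0.0011]]
lenx 0.0792547985638465 [0.8045 0.1621 0.5714] elev 34.84840905305781
leny 0.11931614946518011 [-0.202   0.9794 -0.0047] yaw from ey 11.653140286158116 yaw from ex 11.388957668682279
c [ 0.5923 -0.2207  0.187 ]
[[ 39.0954  59.1757  -0.5483]
 [ 40.1585 -59.4756   0.339 ]
 [-39.8363 -59.8392   0.1211]
 [-39.4176  60.1391   0.0881]]
slot [[ 51.8936 -17.3282   0.    ]
 [ 54.1509  17.6951   0.    ]
 [-67.8742 -20.8603   0.    ]
 [-51.9249  19.8159   0.    ]]
slot [[ 50.0109  18.9815  -0.    ]
 [ 50.1516 -18.5079  -0.    ]
 [-69.7398 -19.4579   0.    ]
 [-55.769   20.2458  -0.    ]]
handle [[ 0.4939 -0.2333  0.2143  0.0028]
 [ 0.5292 -0.2256  0.1623  0.0031]]
[[-65.2902   7.5627  79.1325]
 [-65.575    7.9572  15.7737]] 0.0633606542467493
```

```bash
cat > ov.py <<'E'
from m import *
import itertools
def box(lo,hi): return np.array(list(itertools.product(*zip(lo,hi))))
ED=[(a,b) for a in range(8) for b in range(a+1,8) if bin(a^b).count("1")==1]
def draw(cam,im,k,off,P,col):
    q=(cam.proj(P)-off+.5)*k-.5
    for a,b in ED: cv2.line(im,tuple(int(v) for v in q[a].round()),tuple(int(v) for v in q[b].round()),col,1,cv2.LINE_AA)
def crop(cam,x,y,w,h,k): return cv2.convertScaleAbs(cv2.resize(cam.img[y:y+h,x:x+w],None,fx=k,fy=k,interpolation=2),alpha=1.7)
E
python3 - <<'E'
from ov import *
c=sc[:,:3].mean(0);yaw=np.radians(11.55);F=frame(yaw)
a=crop(S,232,120,80,60,10);b=crop(T,310,160,65,75,8)
for cam,im,k,o in ((S,a,10,(232,120)),(T,b,8,(310,160))):
    draw(cam,im,k,np.array(o),c+box([-72,-2.3,14],[-52,17.7+6,84])/1000@F.T if 0 else c+box([-72,7.7-13,14],[-52,7.7+13,84])/1000@F.T,(0,255,0))
    draw(cam,im,k,np.array(o),c+box([-71,-20,-6],[51,20,0])/1000@F.T,(0,0,255))
    draw(cam,im,k,np.array(o),c+box([-70,-80,-94],[68,80,0])/1000@F.T,(255,0,255))
cv2.imwrite("pics/o1.png",a);cv2.imwrite("pics/o2.png",b)
E
```

```text
(no output)
```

View pics/o1.png

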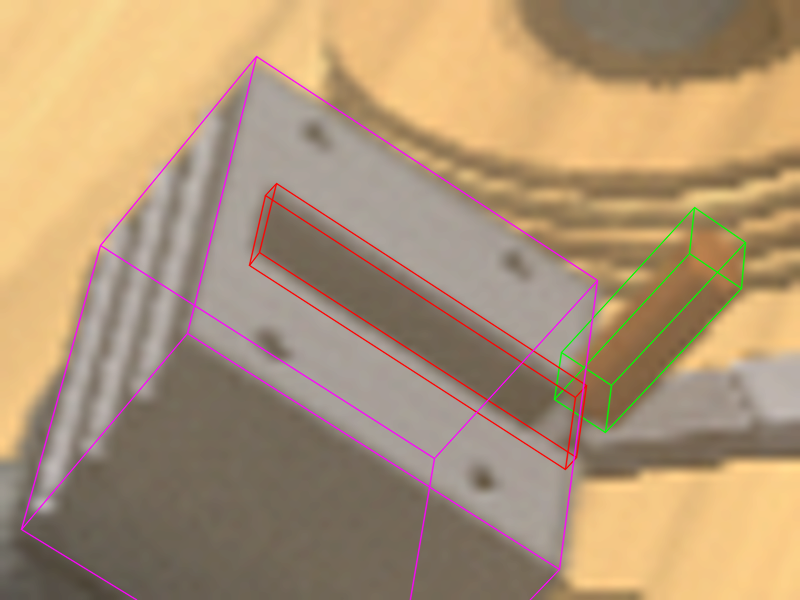

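View pics/o2.png

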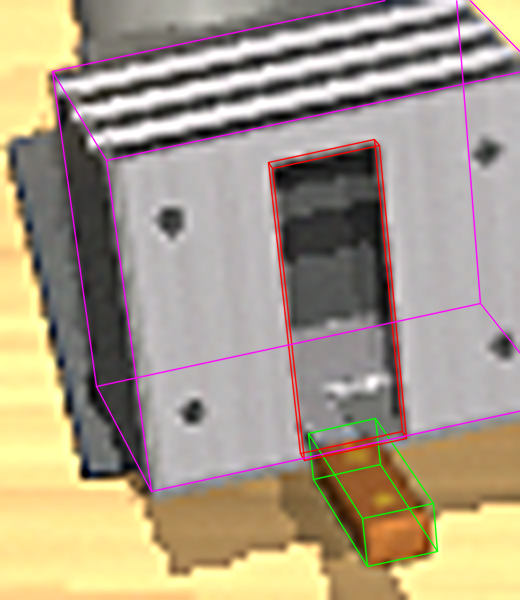

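```bash
python3 - <<'E'
from m import *
su=np.vstack([s2([(495,495),(605,50),(437,200)]),[[216.4,303.9]]])
P=tri(S,su,T,t2([(48,415),(500,345),(490,243),(65,312)]))
print(P);P=P[:,:3]
ey=(P[0]+P[3]-P[1]-P[2])/2; ez=(P[0]+P[1]-P[2]-P[3])/2
print(np.linalg.norm(ey),"yaw",np.degrees(np.arctan2(-ey[0],ey[1])),np.linalg.norm(ez),np.degrees(np.arccos(ez[2]/np.linalg.norm(ez))),np.degrees(np.arctan2(-ez[1],-ez[0])))
print([np.degrees(np.arctan2(-d[0],d[1])) for d in (P[0]-P[1],P[3]-P[2])])
F=frame(np.arctan2(-ey[0],ey[1]));print((P-P.mean(0))@F*1000, P.mean(0), P.mean(0)-F@[0,0,.045])
E
```

```text
[[0.5383 0.2779 0.117  0.0028]
 [0.5633 0.1232 0.1162 0.0022]
 [0.612  0.1327 0.0506 0.0036]
 [0.5849 0.2876 0.0395 0.0072]]
0.1570393157707396 yaw 9.574569699091198 0.08647777109805999 34.189379516671316 11.314022090280295
[np.float64(9.198859219728078), np.float64(9.948940258547848)]
[[  1.2738  77.6001  43.2649]
 [ -0.032  -79.0752  43.1913]
 [  2.9718 -77.8805 -38.9928]
 [ -4.2136  79.3556 -47.4635]] [0.5746 0.2053 0.0808] [0.6001 0.2096 0.044 ]
```

```bash
cat > orest.py <<'E'
from ov import *
import sys
def go(o,yd,tag):
    F=frame(np.radians(yd));o=np.array(o)
    a=crop(S,183,237,78,75,8);b=crop(T,183,172,66,66,9)
    for cam,im,k,of in ((S,a,8,(183,237)),(T,b,9,(183,172))):
        of=np.array(of)
        draw(cam,im,k,of,o+box([0,-80,0],[0,80,90])/1000@F.T,(0,255,0))
        draw(cam,im,k,of,o+box([32,-80,0],[40,80,12])/1000@F.T,(0,0,255))
    cv2.imwrite(f"pics/r{tag}.png",np.hstack([a[:594],b[:a.shape[0]]])[:, :]) if a.shape[0]>=594 else None
    cv2.imwrite(f"pics/ra{tag}.png",a);cv2.imwrite(f"pics/rb{tag}.png",b)
E
python3 -c "
from orest import *
go([.6017,.2091,.0429],9.5,1)"
```

```text
(no output)
```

View pics/ra1.png

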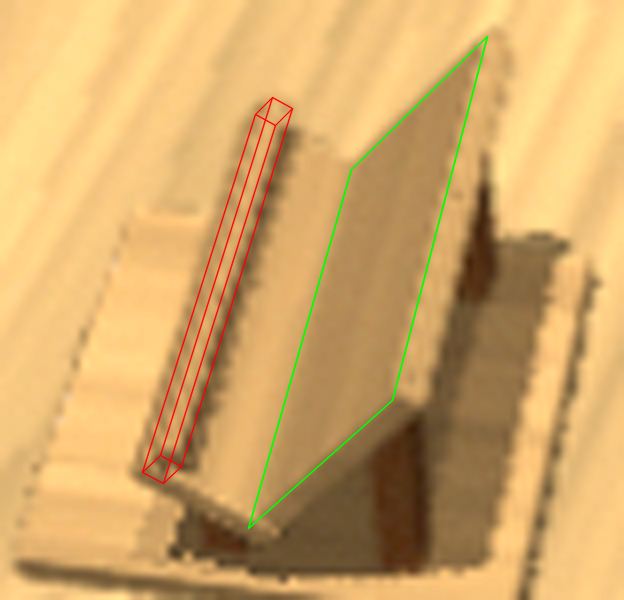

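View pics/rb1.png

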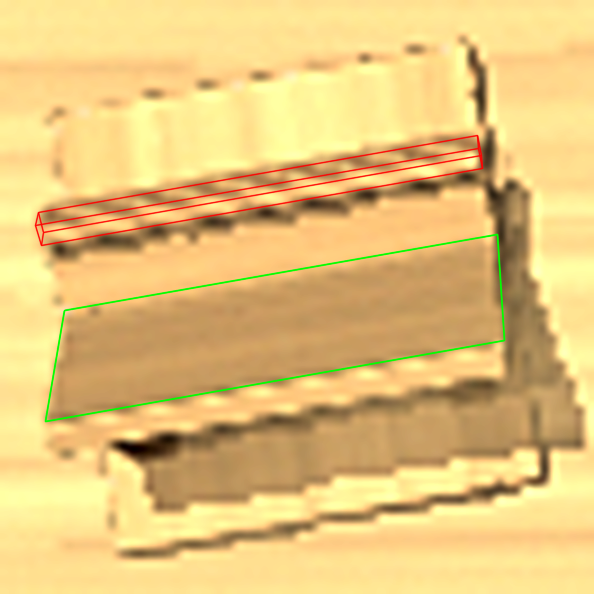

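Both overlays fit well, with the chute yaw at about 11.55° and the rest at about 9.4°. The calibration overlays agree within about 2 mm. Next I'll plan the extraction path. The tool always points down, so the scraper keeps its 35° lean and can only turn about the vertical.

```bash
cat > plan.py <<'E'
from m import *
from scipy.ndimage import distance_transform_edt as edt, map_coordinates
from scipy.spatial.transform import Rotation as Ro
import heapq,sys,time
# chute frame F, origin B(bottom corner), mm
c=sc[:,:3].mean(0);YC=np.radians(11.55);F=frame(YC);B=c+F@np.array([-.065,0,-.094])
# env voxels 2mm in chute frame
h=2.;lo=np.array([-80,-120,-60.]);hi=np.array([200,120,330.])
ax=[np.arange(lo[i],hi[i],h) for i in range(3)]
X,Y,Z=np.meshgrid(*ax,indexing="ij")
occ=np.zeros(X.shape,bool)
inb=lambda x0,x1,y0,y1,z0,z1:(X>=x0)&(X<=x1)&(Y>=y0)&(Y<=y1)&(Z>=z0)&(Z<=z1)
occ|=inb(-6,0,-80,80,-6,94);occ|=inb(-6,136,-80,80,-6,0)
occ|=inb(-6,136,75,80,-6,94)|inb(-6,136,-80,-75,-6,94)|inb(130,136,-80,80,-6,94)
g=inb(-6,136,-80,80,88,94);slot=(X>-6)&(X<116)&(abs(Y)<20)&(Z>=88);occ=(occ&~slot)|(g&~slot)
D=edt(~occ)*h-h/2
def bx(x,y,z,st): 
    g=[np.linspace(a,b,max(2,int(np.ceil((b-a)/st))+1)) for a,b in (x,y,z)]
    P=np.array(np.meshgrid(*g,indexing="ij")).reshape(3,-1).T
    lo_=np.array([x[0],y[0],z[0]]);hi_=np.array([x[1],y[1],z[1]])
    return P[((P<=lo_+1e-9)|(P>=hi_-1e-9)).any(1)]
SG=10. # grasp point above handle centre along axis
scr=np.vstack([bx((-3,3),(-46,46),(-143,-88),6),bx((-3,3),(-8,8),(-88,-35),6),bx((-10,10),(-13,13),(-35,35),8)])-[0,0,SG]
# gripper in world-up coords rel grasp: axes (fwd, left, up)
gr=np.vstack([bx((-13,13),(-29,29),(-20,54),10),bx((-44,44),(-44,44),(54,160),15)])
F0=frame(0.)   # columns: chute axes in (f,l,u)
def pts(phi): # points relative grasp point, in chute frame axes
    R=Ro.from_euler("z",phi,degrees=True).as_matrix()
    return np.vstack([(scr@F0.T)@R.T, gr@R.T])@F0
def clear(phi,p):  # p (N,3) grasp points in chute frame
    q=pts(phi);out=np.empty(len(p))
    for i in range(0,len(p),2000):
        w=p[i:i+2000,None,:]+q[None]
        idx=np.rint((w-lo)/h).astype(int)
        ok=((idx>=0)&(idx<D.shape)).all(2);idx=np.clip(idx,0,np.array(D.shape)-1)
        d=D[idx[...,0],idx[...,1],idx[...,2]];d=np.where(ok,d,30);out[i:i+2000]=d.min(1)
    return out
start=np.array([3,7.7,143+SG])
E
cat > run.py <<'E'
from plan import *
sg=int(sys.argv[1])
st=6.
gx=np.arange(0,100,st)+3;gy=np.arange(-48,49,st)+1.7;gz=np.arange(0,150,st)+start[2]
G=np.array(np.meshgrid(gx,gy,gz,indexing="ij"));sh=G.shape[1:];P=G.reshape(3,-1).T
phis=np.arange(0,151,7.5)*sg
C=np.array([clear(f,P).reshape(sh) for f in phis])
print(C.shape,[ (C[k]>4).sum() for k in range(len(phis))])
i0=(0,0,int(np.argmin(abs(gy-7.7))),0);print("start clr",C[i0])
# bottleneck-then-length Dijkstra (cost 1+penalty)
cap=14
def cost(v): return 1+ (80/(max(v,.5)+.5))**1.5/10
dist={i0:0};prev={};pq=[(0,i0)];goal=None
import itertools
nb=[d for d in itertools.product((-1,0,1),repeat=4) if any(d) and sum(map(abs,d))<=3]
while pq:
    d,i=heapq.heappop(pq)
    if d>dist[i]: continue
    # goal: fully out -> all scraper points z>100 
    if i[3]>=sh[2]-1 or (pts(phis[i[0]])[:len(scr),2].min()+gz[i[3]]>100): goal=i;break
    for dd in nb:
        j=tuple(a+b for a,b in zip(i,dd))
        if min(j)<0 or any(a>=b for a,b in zip(j,C.shape)): continue
        v=C[j]
        if v<2.5 and sum(j)-i0[2]>3: continue
        nd=d+cost(v)*np.sqrt(sum(map(abs,dd)))
        if nd<dist.get(j,1e9): dist[j]=nd;prev[j]=i;heapq.heappush(pq,(nd,j))
print("goal",goal,d)
path=[goal]
while path[-1] in prev: path.append(prev[path[-1]])
for i in path[::-1]: print(phis[i[0]],gx[i[1]],gy[i[2]],gz[i[3]]-start[2],"clr %.1f"%C[i])
E
time python3 run.py 1; time python3 run.py -1
python3 - <<'E'
from cell import manip
from scipy.spatial.transform import Rotation as R
import numpy as np
s=manip.state();print(R.from_quat(s["tcp_rot"]).as_matrix().round(3),s["clock"])
E
```

```text
(21, 17, 17, 25) [np.int64(2440), np.int64(2215), np.int64(2147), np.int64(2103), np.int64(2091), np.int64(2125), np.int64(2156), np.int64(2438), np.int64(2565), np.int64(2924), np.int64(3516), np.int64(4093), np.int64(4655), np.int64(5079), np.int64(5582), np.int64(5961), np.int64(6239), np.int64(6511), np.int64(6734), np.int64(6902), np.int64(7053)]
start clr -1.0
goal (19, 0, 0, 5) 1001.93117158538
0.0 3.0 7.7 0.0 clr -1.0
0.0 9.0 1.7 6.0 clr 5.0
0.0 15.0 -4.3 12.0 clr 7.0
7.5 21.0 -10.3 12.0 clr 5.3
15.0 27.0 -16.3 12.0 clr 5.0
22.5 27.0 -22.3 12.0 clr 3.0
30.0 21.0 -28.3 12.0 clr -1.0
37.5 15.0 -34.3 12.0 clr -1.0
45.0 15.0 -34.3 12.0 clr -1.0
52.5 9.0 -40.3 12.0 clr -1.0
60.0 3.0 -40.3 6.0 clr -1.0
67.5 3.0 -40.3 6.0 clr -1.0
75.0 3.0 -46.3 0.0 clr -1.0
82.5 3.0 -46.3 0.0 clr -1.0
90.0 3.0 -46.3 0.0 clr -1.0
97.5 3.0 -46.3 0.0 clr 3.0
105.0 3.0 -46.3 0.0 clr 11.0
112.5 3.0 -46.3 6.0 clr 19.0
120.0 3.0 -46.3 12.0 clr 27.0
127.5 3.0 -46.3 18.0 clr 30.0
135.0 3.0 -46.3 24.0 clr 30.0
142.5 3.0 -46.3 30.0 clr 30.0
(21, 17, 17, 25) [np.int64(2440), np.int64(2215), np.int64(2130), np.
[... 411 characters left out ...]
5.0
-7.5 15.0 -4.3 6.0 clr 1.0
-15.0 15.0 -10.3 6.0 clr -1.0
-22.5 15.0 -10.3 6.0 clr -1.0
-30.0 9.0 -16.3 6.0 clr -1.0
-37.5 9.0 -16.3 6.0 clr -1.0
-45.0 9.0 -22.3 6.0 clr -1.0
-52.5 9.0 -28.3 6.0 clr -1.0
-60.0 9.0 -34.3 6.0 clr -1.0
-67.5 9.0 -40.3 6.0 clr -1.0
-75.0 9.0 -46.3 6.0 clr 5.0
-82.5 9.0 -46.3 6.0 clr 12.0
-90.0 9.0 -46.3 12.0 clr 19.0
-97.5 9.0 -46.3 12.0 clr 23.7
-105.0 9.0 -46.3 12.0 clr 29.5
-112.5 9.0 -46.3 18.0 clr 30.0
-120.0 9.0 -46.3 24.0 clr 30.0
-127.5 9.0 -46.3 30.0 clr 30.0
-135.0 9.0 -46.3 36.0 clr 30.0
[[-0.     0.268 -0.964]
 [ 0.002 -0.964 -0.268]
 [-1.    -0.002 -0.   ]] 0.1
real	0m16.724s
user	0m12.471s
sys	0m4.822s

real	0m20.031s
user	0m15.323s
sys	0m5.218s
```

```bash
cat > run.py <<'E'
from plan import *
import itertools
sg=int(sys.argv[1]);thr=float(sys.argv[2]);SGv=SG
st=5.
gx=np.arange(0,126,st)+3;gy=np.arange(-60,61,st)+2.7;gz=np.arange(0,200,st)+27.5
G=np.array(np.meshgrid(gx,gy,gz,indexing="ij"));sh=G.shape[1:];P=G.reshape(3,-1).T
phis=np.arange(0,151,7.5)*sg
def off(phi): # grasp - blade centre, chute frame
    R=Ro.from_euler("z",phi,degrees=True).as_matrix()
    return R@F0@np.array([0,0,115.5+SG])@F0
C=np.array([clear(f,P+off(f)).reshape(sh) for f in phis])
print(C.shape,[ (C[k]>thr).sum() for k in range(len(phis))])
i0=(0,0,int(np.argmin(abs(gy-7.7))),0);print("start clr",C[i0])
def cost(v): return 1+ (80/(max(v,.5)+.5))**1.5/10
dist={i0:0};prev={};pq=[(0,i0)];goal=None
nb=[d for d in itertools.product((-1,0,1),repeat=4) if any(d) and sum(map(abs,d))<=3]
Cok=C>=thr; Cok[0,:2,:,:2]=True
while pq:
    d,i=heapq.heappop(pq)
    if d>dist[i]: continue
    if pts(phis[i[0]])[:len(scr),2].min()+(gz[i[3]]+off(phis[i[0]])[2])>98: goal=i;break
    for dd in nb:
        j=tuple(a+b for a,b in zip(i,dd))
        if min(j)<0 or any(a>=b for a,b in zip(j,C.shape)) or not Cok[j]: continue
        nd=d+cost(C[j])*np.sqrt(sum(map(abs,dd)))
        if nd<dist.get(j,1e9): dist[j]=nd;prev[j]=i;heapq.heappush(pq,(nd,j))
print("goal",goal,d)
if goal:
  path=[goal]
  while path[-1] in prev: path.append(prev[path[-1]])
  path=path[::-1];out=[]
  for i in path:
    ph=phis[i[0]];b=np.array([gx[i[1]],gy[i[2]],gz[i[3]]]);print(ph,b,"clr %.1f"%C[i],"grasp world",B+F@(b+off(ph))/1000); out.append(np.r_[ph,b])
  np.save(f"path{sg}.npy",out)
E
for s in 1 -1; do python3 run.py $s 3; done
```

```text
(21, 26, 25, 40) [np.int64(13152), np.int64(12554), np.int64(12049), np.int64(11853), np.int64(11335), np.int64(11263), np.int64(10752), np.int64(10743), np.int64(10771), np.int64(10770), np.int64(10817), np.int64(10832), np.int64(10857), np.int64(10982), np.int64(11468), np.int64(11613), np.int64(11893), np.int64(12248), np.int64(12714), np.int64(12868), np.int64(13378)]
start clr -1.0
goal None 851.209270686139
(21, 26, 25, 40) [np.int64(13152), np.int64(12536), np.int64(12092), np.int64(11879), np.int64(11359), np.int64(11287), np.int64(10792), np.int64(10760), np.int64(10771), np.int64(10770), np.int64(10817), np.int64(10832), np.int64(10826), np.int64(10980), np.int64(11449), np.int64(11551), np.int64(11790), np.int64(12187), np.int64(12661), np.int64(12829), np.int64(13326)]
start clr -1.0
goal None 851.209270686139
```

```bash
sed -i 's/^if goal:/print("max phi reached",max(phis[k[0]]*sg for k in dist), "maxz",max(gz[k[3]] for k in dist))\nif goal:/' run.py
for t in 1 2; do python3 run.py 1 $t | tail -40; done; sed 's/^gr=.*/gr=np.zeros((1,3))+[0,0,0]/' plan.py > plan_ng.py; sed 's/from plan/from plan_ng/' run.py > run_ng.py; for t in 1 3; do python3 run_ng.py 1 $t; done
```

```text
(21, 26, 25, 40) [np.int64(13504), np.int64(12841), np.int64(12552), np.int64(12029), np.int64(11838), np.int64(11383), np.int64(11312), np.int64(11312), np.int64(10904), np.int64(10932), np.int64(10946), np.int64(10963), np.int64(11012), np.int64(11517), np.int64(11667), np.int64(11878), np.int64(12377), np.int64(12473), np.int64(12832), np.int64(13316), np.int64(13481)]
start clr -1.0
goal None 851.209270686139
max phi reached 30.0 maxz 57.5
(21, 26, 25, 40) [np.int64(13504), np.int64(12841), np.int64(12552), np.int64(11963), np.int64(11813), np.int64(11281), np.int64(11253), np.int64(11261), np.int64(10841), np.int64(10844), np.int64(10844), np.int64(10890), np.int64(10962), np.int64(11488), np.int64(11519), np.int64(11743), np.int64(12311), np.int64(12295), np.int64(12767), np.int64(13312), np.int64(13465)]
start clr -1.0
goal None 851.209270686139
max phi reached 22.5 maxz 57.5
(21, 26, 25, 40) [np.int64(13504), np.int64(12841), np.int64(12552), np.int64(12029), np.int64(11838), np.int64(11383), np.int64(11312), np.int64(11312), np.int64(10904), np.int64(10932), np.int64(10946), np.int64(10963), np.int64(11012), np.int64(11517), np.int64(11667), np.int64(11878), np.int64(12377), np.int64(12473), np.int64(12832), np.int64(13316), np.int64(13481)]
start clr -1.0
goal None 851.209270686139
max phi reached 30.0 maxz 57.5
(21, 26, 25, 40) [np.int64(13152), np.int64(12554), np.int64(12049), np.int64(11853), np.int64(11335), np.int64(11263), np.int64(10752), np.int64(10743), np.int64(10771), np.int64(10770), np.int64(10817), np.int64(10832), np.int64(10857), np.int64(10982), np.int64(11468), np.int64(11613), np.int64(11893), np.int64(12248), np.int64(12714), np.int64(12868), np.int64(13378)]
start clr -1.0
goal None 851.209270686139
max phi reached 22.5 maxz 57.5
```

```bash
sed -i 's/^SG=10\./SG=15./; s/^def pts(phi):.*/TH=float(sys.argv[3]) if len(sys.argv)>3 else 35.\nFT=frame(0.,np.radians(TH))\ndef pts(phi):/; s/(scr@F0.T)@R.T/(scr@FT.T)@R.T/' plan.py
sed -i 's/return R@F0@np.array/return R@FT@np.array/; s/^i0=.*/i0=(0,0,0,0)/' run.py
python3 - <<'E'
s=open('run.py').read()
s=s.replace('dist={i0:0};prev={};pq=[(0,i0)];goal=None','dist={};prev={};pq=[];goal=None\nfor k in np.argwhere((C[0]>=thr)&(G[2]<60)&(abs(G[1])<6)):\n    j=(0,*map(int,k));dist[j]=0;pq.append((0,j))\nheapq.heapify(pq);print("starts",len(pq))')
s=s.replace('Cok=C>=thr; Cok[0,:2,:,:2]=True','Cok=C>=thr').replace(';print("start clr",C[i0])','')
open('run.py','w').write(s)
E
for th in 35 25 15 5 0 -5 -10; do for s in 1 -1; do echo TH $th sign $s; python3 run.py $s 4 $th | grep -E "starts|goal|max"; done; done
```

```text
TH 35 sign 1
starts 152
goal None 21.125107182184337
max phi reached 22.5 maxz 52.5
TH 35 sign -1
starts 152
goal None 21.125107182184337
max phi reached 22.5 maxz 52.5
TH 25 sign 1
starts 144
goal None 20.516195547143923
max phi reached 22.5 maxz 52.5
TH 25 sign -1
starts 144
goal None 20.855392040260906
max phi reached 22.5 maxz 52.5
TH 15 sign 1
starts 146
goal None 19.267890068018065
max phi reached 22.5 maxz 52.5
TH 15 sign -1
starts 146
goal None 18.998174926094634
max phi reached 22.5 maxz 52.5
TH 5 sign 1
starts 136
goal None 19.267890068018065
max phi reached 22.5 maxz 57.5
TH 5 sign -1
starts 136
goal None 19.267890068018065
max phi reached 22.5 maxz 57.5
TH 0 sign 1
starts 94
goal None 24.775299497846476
max phi reached 30.0 maxz 57.5
TH 0 sign -1
Still running in the background as job /tmp/bash_jobs.1000/c498d9a5ef34 (pid 788). You'll get a notice when it ends.
```

```bash
kill -- -$(cat /tmp/bash_jobs.1000/c498d9a5ef34/pid); echo ok
```

```text
ok
```

Call:
{"fn": "send_rows", "kwargs": {
  "commands": [
    [[-1,-15,-15,-25,2],[-1,-15,-20,-32,2],[-1,-10,-21,-33,0],[-1,0,-21,-34,0],[-1,0,-21,-34,0]]
  ]
}}

```text
clock: 0.52
tcp_pos: [0.2809, -0.3989, 0.2968]
tcp_rot: [0.704, 0.07, -0.703, 0.071]
wrist_force: [1.0, 0.2, 0.6]
opening: 0.997
```

Call:
{"fn": "send_rows", "kwargs": {
  "commands": [
    [[-1,0,-21,-34,0],[-1,0,-21,-34,0],[-1,0,-21,-34,0],[-1,0,-21,-34,0],[-1,0,-21,-34,0]]
  ]
}}

```text
clock: 0.93
tcp_pos: [0.4266, -0.2613, 0.2961]
tcp_rot: [-0.703, -0.071, 0.704, -0.071]
wrist_force: [-1.3, -1.0, 0.5]
opening: 1.002
```

Call:
{"fn": "send_rows", "kwargs": {
  "commands": [
    [[-1,0,-21,-34,0],[-1,0,-21,-34,0],[-1,0,-21,-34,0],[-1,0,-21,-34,0],[-1,0,-21,-34,0]]
  ]
}}

```text
clock: 1.35
tcp_pos: [0.5723, -0.1245, 0.2959]
tcp_rot: [-0.703, -0.071, 0.704, -0.071]
wrist_force: [0.8, -1.3, 0.4]
opening: 0.999
```

```bash
cat > st.py <<'E'
from cell import manip
import numpy as np
from scipy.spatial.transform import Rotation as R
np.set_printoptions(precision=4,suppress=True)
s=manip.state();M=R.from_quat(s["tcp_rot"]).as_matrix()
x=M[:,0];print("t",s["clock"],"tcp",s["tcp_pos"],"q",s["joint_positions"],"tilt",np.degrees(np.arccos(-x[2])),"tilt az",np.degrees(np.arctan2(x[1],x[0])),"y",M[:,1],"z",M[:,2],"F",s["wrist_force"],"op",s["opening"])
E
python3 st.py
```

```text
t 1.35 tcp [ 0.5723 -0.1245  0.2959] q [-0.4045  0.3015  1.3801 -0.0001  1.4608  0.9651] tilt 0.04270678782183849 tilt az 163.08776262742856 y [ 0.1999 -0.9798 -0.0004] z [-0.9798 -0.1999  0.0007] F [ 0.8243 -1.3447  0.4483] op 0.9987904633198067
```

Call:
{"fn": "send_rows", "kwargs": {
  "commands": [
    [[-1,0,-38,-15,0],[-1,0,-38,-15,0],[-1,0,-38,-15,0],[-1,0,-38,-15,0],[-1,0,-38,-15,0]]
  ]
}}

```text
clock: 1.77
tcp_pos: [0.6067, 0.0769, 0.2958]
tcp_rot: [-0.703, -0.071, 0.704, -0.071]
wrist_force: [1.4, 0.4, -0.8]
opening: 1.001
```

Call:
{"fn": "send_rows", "kwargs": {
  "commands": [
    [[-1,0,-38,-15,0],[-1,0,-38,-15,0],[-1,0,-38,-15,0],[-1,0,-38,-15,0],[-1,0,0,-30,0]]
  ]
}}

```text
clock: 2.18
tcp_pos: [0.6611, 0.25, 0.2966]
tcp_rot: [-0.702, -0.075, 0.704, -0.072]
wrist_force: [0.8, 0.5, 1.1]
opening: 0.999
```

Call:
{"fn": "send_rows", "kwargs": {
  "commands": [
    [[-1,0,0,-30,0],[-1,0,0,-30,0],[-1,0,0,-30,0],[-1,0,0,-30,0],[-1,0,0,-30,0]]
  ]
}}

```text
clock: 2.6
tcp_pos: [0.8097, 0.2713, 0.2956]
tcp_rot: [-0.703, -0.071, 0.704, -0.071]
wrist_force: [1.7, 0.5, 0.2]
opening: 0.994
```

```bash
python3 st.py
```

```text
t 2.6 tcp [0.8097 0.2713 0.2956] q [ 0.1933  0.9163  0.3322 -0.      1.894   1.563 ] tilt 0.04813652239374971 tilt az -165.86874388448493 y [ 0.1997 -0.9798  0.    ] z [-0.9798 -0.1997  0.0008] F [1.6681 0.4917 0.2354] op 0.993576258128849
```

Call:
{"fn": "send_rows", "kwargs": {
  "commands": [
    [[-1,0,0,-15,0],[-1,0,0,-15,0],[-1,0,0,-15,0]]
  ]
}}

```text
clock: 2.85
tcp_pos: [0.8354, 0.274, 0.2825]
tcp_rot: [0.708, 0.072, -0.699, 0.07]
wrist_force: [0.4, 1.0, -0.4]
opening: 1.001
```

```bash
python3 st.py
```

```text
t 2.85 tcp [0.8354 0.274  0.2825] q [0.1897 1.0014 0.1898 0.0025 1.9378 1.5605] tilt 0.73230793999229 tilt az 21.564587642691933 y [ 0.1996 -0.9799 -0.0022] z [-0.9798 -0.1995 -0.0126] F [ 0.3843  1.0105 -0.3833] op 1.0012858035426886
```

Call:
{"fn": "send_rows", "kwargs": {
  "commands": [
    [[-1,0,0,-15,0],[-1,0,0,-15,0],[-1,0,0,-15,0]]
  ]
}}

```text
clock: 3.1
tcp_pos: [0.851, 0.274, 0.2793]
tcp_rot: [0.721, 0.075, -0.685, 0.067]
wrist_force: [-0.2, -0.2, 0.1]
opening: 1.0
```

```bash
python3 st.py
```

```text
t 3.1 tcp [0.851  0.274  0.2793] q [0.1849 1.0067 0.1875 0.0065 1.8956 1.5568] tilt 2.9867974318906163 tilt az 17.364349333624812 y [ 0.1999 -0.9798 -0.0053] z [-0.9785 -0.1994 -0.0518] F [-0.1819 -0.1559  0.1137] op 0.9996096645566702
```

Call:
{"fn": "send_rows", "kwargs": {
  "commands": [
    [[-1,0,0,0,0],[-1,0,0,0,0]]
  ]
}}

```text
clock: 3.27
tcp_pos: [0.8503, 0.2737, 0.2776]
tcp_rot: [0.72, 0.074, -0.687, 0.067]
wrist_force: [-0.0, 0.7, -0.1]
opening: 1.002
```

```bash
python3 st.py
```

```text
t 3.2667 tcp [0.8503 0.2737 0.2776] q [0.1848 1.0082 0.1883 0.0064 1.8975 1.557 ] tilt 2.7468992128875405 tilt az 17.806245199499536 y [ 0.1996 -0.9799 -0.0053] z [-0.9788 -0.1991 -0.0476] F [-0.038   0.7274 -0.07  ] op 1.0016046672882006
```

Call:
{"fn": "send_rows", "kwargs": {
  "commands": [
    [[-1,0,0,20,0],[-1,0,0,20,0],[-1,0,0,0,0]]
  ]
}}

```text
clock: 3.52
tcp_pos: [0.8062, 0.2656, 0.2712]
tcp_rot: [0.715, 0.074, -0.691, 0.068]
wrist_force: [-1.4, 0.3, -1.0]
opening: 1.0
```

```bash
python3 st.py
```

```text
t 3.5167 tcp [0.8062 0.2656 0.2712] q [0.185  0.8471 0.526  0.0062 1.7339 1.5551] tilt 2.011240302809387 tilt az 20.711821106110147 y [ 0.2005 -0.9797 -0.0056] z [-0.9791 -0.2002 -0.0346] F [-1.3716  0.3047 -0.9644] op 0.9998905322849608
```

Call:
{"fn": "send_rows", "kwargs": {
  "commands": [
    [[-1,0,0,-30,0],[-1,0,0,-25,0],[-1,0,0,-35,0],[-1,0,0,-40,0],[-1,0,0,-40,0]]
  ]
}}

```text
clock: 3.93
tcp_pos: [0.8918, 0.2734, 0.2503]
tcp_rot: [0.747, 0.08, -0.657, 0.061]
wrist_force: [0.8, 0.1, 0.4]
opening: 1.0
```

```bash
python3 st.py
```

```text
t 3.9333 tcp [0.8918 0.2734 0.2503] q [0.1722 1.0427 0.187  0.0178 1.7828 1.5467] tilt 7.461364082108324 tilt az 17.57162426035896 y [ 0.2007 -0.9796 -0.0137] z [-0.9718 -0.1973 -0.1291] F [0.804 0.052 0.375] op 0.9998994537669065
```

Call:
{"fn": "send_rows", "kwargs": {
  "commands": [
    [[-1,-15,0,-38,0],[-1,-15,0,-38,0],[-1,-15,0,-38,0],[-1,-15,0,-38,0],[-1,-15,0,-38,0]]
  ]
}}

```text
clock: 4.35
tcp_pos: [0.9244, 0.2656, 0.3016]
tcp_rot: [0.792, 0.089, -0.602, 0.051]
wrist_force: [-0.2, -0.1, -0.6]
opening: 0.999
```

```bash
python3 st.py
```

```text
t 4.35 tcp [0.9244 0.2656 0.3016] q [0.1509 0.9951 0.187  0.0392 1.6867 1.5308] tilt 15.78157102252136 tilt az 16.880490485585952 y [ 0.2028 -0.9789 -0.0255] z [-0.944  -0.1886 -0.2708] F [-0.1659 -0.058  -0.5951] op 0.9991569171302747
```

Call:
{"fn": "send_rows", "kwargs": {
  "commands": [
    [[-1,0,38,2,0],[-1,0,38,0,0],[-1,0,38,0,0],[-1,0,38,0,0],[-1,0,20,-20,0]]
  ]
}}

```text
clock: 4.77
tcp_pos: [0.9628, 0.0926, 0.2955]
tcp_rot: [0.796, 0.086, -0.597, 0.051]
wrist_force: [17.6, -0.6, 8.3]
opening: 0.998
```

Call:
{"fn": "send_rows", "kwargs": {
  "commands": [
    [[-1,-15,4,-38,0],[-1,-15,4,-38,0],[-1,-15,4,-38,0],[-1,-15,4,-38,0],[-1,-15,4,-38,0]]
  ]
}}

```text
clock: 5.18
tcp_pos: [0.9809, 0.1003, 0.3634]
tcp_rot: [0.837, 0.087, -0.539, 0.05]
wrist_force: [0.0, 0.2, 0.1]
opening: 1.002
```

```bash
python3 st.py
```

```text
t 5.1833 tcp [0.9809 0.1003 0.3634] q [-0.0484  0.9429  0.187   0.1119  1.5975  1.3495] tilt 24.525052853106345 tilt az 12.835270606814207 y [ 0.2003 -0.9797 -0.0102] z [-0.8922 -0.1781 -0.415 ] F [0.0066 0.2487 0.0597] op 1.0018415953786326
```

Call:
{"fn": "send_rows", "kwargs": {
  "commands": [
    [[-1,-15,4,-38,0],[-1,-15,4,-38,0],[-1,-15,4,-38,0],[-1,-15,4,-38,0],[-1,-15,4,-38,0]]
  ]
}}

```text
clock: 5.6
tcp_pos: [0.9881, 0.0934, 0.442]
tcp_rot: [0.871, 0.084, -0.481, 0.047]
wrist_force: [0.7, 0.0, -0.2]
opening: 0.999
```

```bash
python3 st.py
```

```text
t 5.6 tcp [0.9881 0.0934 0.442 ] q [-0.062   0.873   0.1876  0.133   1.5336  1.3484] tilt 32.2028838888965 tilt az 10.847572669427175 y [ 0.1911 -0.9816  0.0019] z [-0.8304 -0.1627 -0.5329] F [ 0.6897  0.0151 -0.1922] op 0.9985545729960208
```

Call:
{"fn": "send_rows", "kwargs": {
  "commands": [
    [[-1,-15,0,-38,0],[-1,-15,0,-38,0],[-1,0,0,20,0],[-1,0,0,35,0],[-1,0,0,0,0]]
  ]
}}

```text
clock: 6.02
tcp_pos: [0.9433, 0.0922, 0.4346]
tcp_rot: [0.877, 0.084, -0.471, 0.045]
wrist_force: [-1.3, -0.6, -6.8]
opening: 0.999
```

```bash
python3 st.py
```

```text
t 6.0167 tcp [0.9433 0.0922 0.4346] q [-0.0699  0.6763  0.5896  0.1487  1.3087  1.3139] tilt 33.55895558571476 tilt az 10.991343141565281 y [ 0.1894 -0.9819 -0.0009] z [-0.8183 -0.1573 -0.5528] F [-1.3172 -0.6305 -6.8398] op 0.999460570381546
```

```bash
cat > nav.py <<'E'
from plan import *
from cell import manip
# plan.py must not read argv here
def cur():
    s=manip.state();M=Ro.from_quat(s["tcp_rot"]).as_matrix();return s,M,s["tcp_pos"]+.006*M[:,0]
def chute(P): return (np.asarray(P)-B)@F*1000
def rel(Gw):
    s,M,g=cur();return (np.asarray(Gw)-g)@M*1000
H=B+F@(np.array([3-.5,7.7,143.])/1000)  # handle centre world
E
python3 - <<'E'
import sys;sys.argv=["x"]
from nav import *
s,M,g=cur();print("B",B,"handle",H,"grasp pt",g,"chute coords",chute(g))
print("tool axes in chute frame\n",F.T@M)
for back in (130,0): print(back,rel(H+F@np.array([0,0,.005+back/1000])))
E
```

```text
B [ 0.5929 -0.2206  0.0727] handle [ 0.513  -0.2291  0.1912] grasp pt [0.9466 0.0928 0.4296] chute coords [539.9833 236.266   57.6167]
tool axes in chute frame
 [[-0.0252 -0.0096 -0.9996]
 [-0.0054 -0.9999  0.0097]
 [-0.9997  0.0056  0.0251]]
130 [-205.55    234.9266  540.6092]
0 [-75.5931 234.1944 537.344 ]
```

Call:
{"fn": "send_rows", "kwargs": {
  "commands": [
    [[-1,-33,15,15,0],[-1,-33,15,15,0],[-1,-33,15,15,0],[-1,-33,15,15,0],[-1,-33,15,15,0]]
  ]
}}

```text
clock: 6.43
tcp_pos: [0.8106, -0.0114, 0.5452]
tcp_rot: [0.884, 0.083, -0.457, 0.047]
wrist_force: [0.7, -1.5, 0.1]
opening: 0.998
```

Call:
{"fn": "send_rows", "kwargs": {
  "commands": [
    [[-1,-33,15,15,0],[-1,-5,15,35,0],[-1,0,15,35,0],[-1,0,15,35,0],[-1,0,15,35,0]]
  ]
}}

```text
clock: 6.85
tcp_pos: [0.6789, -0.1137, 0.4864]
tcp_rot: [0.884, 0.082, -0.457, 0.047]
wrist_force: [1.3, -1.1, 0.3]
opening: 1.0
```

```bash
python3 st.py; cat > rl.py <<'E'
import sys;bk=float(sys.argv[1]);sys.argv=["x"]
from nav import *
s,M,g=cur();print("chute coords",chute(g),"rel",rel(H+F@np.array([0,0,.005+bk/1000])));print(F.T@M)
E
python3 rl.py 130
```

```text
t 6.85 tcp [ 0.6789 -0.1137  0.4864] q [-0.5087  0.1334  1.2882  0.397   1.2445  0.833 ] tilt 35.28991795160897 tilt az 10.192593385078661 y [ 0.1887 -0.982   0.0085] z [-0.8007 -0.1588 -0.5777] F [ 1.3045 -1.1367  0.3314] op 0.9996287730516673
chute coords [323.887   87.4421 272.3072] rel [ -6.1844  81.3454 320.9759]
[[ 0.0049 -0.0048 -1.    ]
 [-0.0137 -0.9999  0.0047]
 [-0.9999  0.0137 -0.005 ]]
```

Call:
{"fn": "send_rows", "kwargs": {
  "commands": [
    [[-1,-1,10,38,0],[-1,-1,10,38,0],[-1,-1,10,38,0],[-1,-1,10,38,0],[-1,-1,10,38,0]]
  ]
}}

```text
clock: 7.27
tcp_pos: [0.5333, -0.1934, 0.381]
tcp_rot: [0.884, 0.082, -0.458, 0.048]
wrist_force: [0.6, -0.7, -0.2]
opening: 0.998
```

Call:
{"fn": "send_rows", "kwargs": {
  "commands": [
    [[-1,-1,10,38,0],[-1,0,10,38,0],[-1,0,10,38,0],[-1,0,1,17,0],[-1,0,0,0,0]]
  ]
}}

```text
clock: 7.68
tcp_pos: [0.432, -0.2453, 0.3044]
tcp_rot: [0.883, 0.081, -0.46, 0.045]
wrist_force: [0.6, 0.8, 0.4]
opening: 0.995
```

```bash
python3 st.py;python3 rl.py 0; python3 - <<'E'
from cell import manip
import cv2,pickle
for n in ("side","top"):
    c=manip.capture(n); pickle.dump(c,open(f"{n}1.pkl","wb"));cv2.imwrite(f"pics/{n}1.png",c["img"])
E
```

```text
t 7.6833 tcp [ 0.432  -0.2453  0.3044] q [-1.15   -0.0655  1.9299  0.6422  1.1937  0.0149] tilt 34.99477340986415 tilt az 10.289389255897213 y [ 0.1851 -0.9827  0.0046] z [-0.8046 -0.1542 -0.5735] F [0.6082 0.76   0.449 ] op 0.9951660741252979
chute coords [ -0.2864   7.9253 277.0513] rel [129.0433  -1.431   -2.7987]
[[-0.0002 -0.01   -1.    ]
 [-0.0126 -0.9999  0.01  ]
 [-0.9999  0.0126  0.0001]]
```

View pics/side1.png

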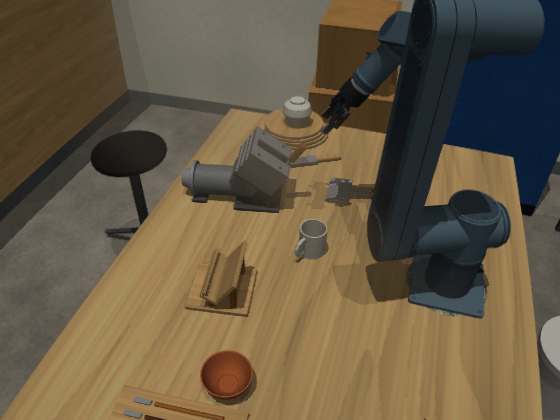

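View pics/top1.png

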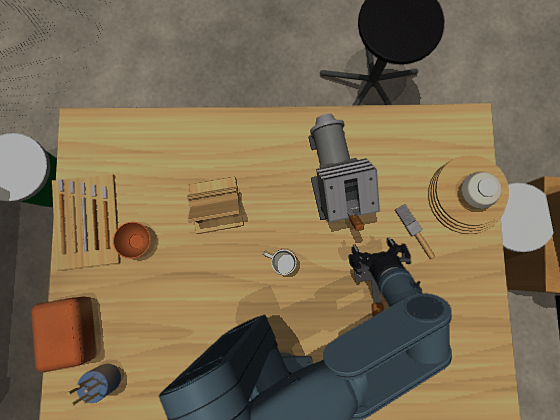

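The side and top pictures show the tilted gripper, at about (340,115) and (380,255), lined up open behind the handle and clear of everything. I'll move in and grip.

Call:
{"fn": "send_rows", "kwargs": {
  "commands": [
    [[-1,30,-1,-2,0],[-1,30,0,-1,0],[-1,30,0,0,0],[-1,25,0,0,0],[-1,13,0,0,0]]
  ],
  "newtons": 80
}}

```text
clock: 8.2
tcp_pos: [0.5112, -0.2279, 0.2019]
tcp_rot: [0.884, 0.084, -0.458, 0.047]
wrist_force: [-0.3, 0.0, 0.6]
opening: 0.999
```

```bash
python3 rl.py 0;python3 - <<'E'
from cell import manip
import cv2,pickle,numpy as np
o=[]
for n,(x,y) in (("side",(240,90)),("top",(310,160))):
    c=manip.capture(n); o.append(cv2.resize(c["img"][y:y+100,x:x+100],None,fx=4,fy=4,interpolation=2))
cv2.imwrite("pics/g1.png",np.hstack(o))
E
```

```text
chute coords [  7.3182   9.1427 146.6145] rel [-1.3805  1.4762  4.8096]
[[ 0.002  -0.004  -1.    ]
 [-0.0102 -0.9999  0.004 ]
 [-0.9999  0.0101 -0.002 ]]
```

View pics/g1.png

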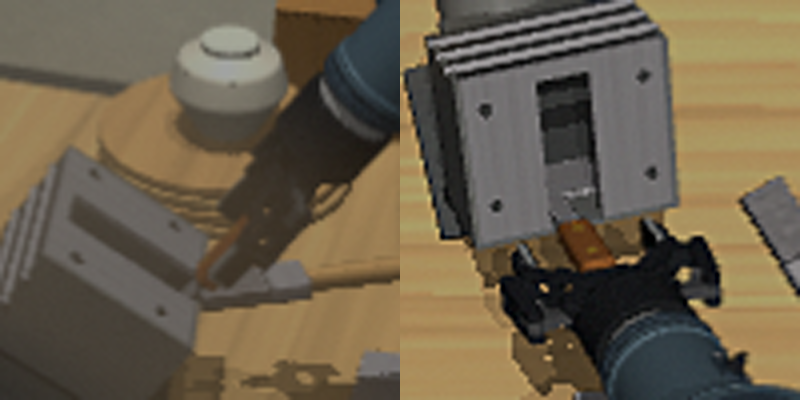

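The fingers straddle the handle, as the top crop shows. I'll shift 4 mm towards the floor-plate side and close.

Call:
{"fn": "send_rows", "kwargs": {
  "commands": [
    [[-1,0,1,4,0],[0.3,0,0,0,0],[1,0,0,0,0],[1,0,0,0,0],[1,0,0,0,0]]
  ],
  "newtons": 80
}}

```text
clock: 8.72
tcp_pos: [0.5056, -0.2313, 0.2011]
tcp_rot: [0.884, 0.082, -0.458, 0.047]
wrist_force: [-0.2, 0.4, 0.1]
opening: 0.453
```

Call:
{"fn": "send_rows", "kwargs": {
  "commands": [
    [[1,0,0,0,0],[1,0,0,0,0],[1,0,0,0,0]]
  ]
}}

```text
clock: 8.97
tcp_pos: [0.5056, -0.2311, 0.2008]
tcp_rot: [0.884, 0.082, -0.459, 0.046]
wrist_force: [-4.5, -0.7, 5.2]
opening: 0.293
```

```bash
python3 rl.py 0; python3 st.py
```

```text
chute coords [  1.6805   7.0675 149.1855] rel [ 1.1791 -0.6522 -0.8133]
[[ 0.0018 -0.0062 -1.    ]
 [-0.0124 -0.9999  0.0062]
 [-0.9999  0.0123 -0.0019]]
t 8.9667 tcp [ 0.5056 -0.2311  0.2008] q [-0.9631  0.1392  2.0027  0.7522  0.8725 -0.0447] tilt 35.111033524407446 tilt az 10.318787699703979 y [ 0.1883 -0.9821  0.0066] z [-0.8027 -0.1578 -0.5751] F [-4.4956 -0.75    5.186 ] op 0.2929773484032386
```

Call:
{"fn": "send_rows", "kwargs": {
  "commands": [
    [[1,-1,0,-6,0],[1,-1,1,-10,0],[1,0,2,-12,0],[1,0,2,-12,0],[1,0,2,-12,0]]
  ]
}}

```text
clock: 9.38
tcp_pos: [0.5475, -0.2291, 0.231]
tcp_rot: [0.883, 0.083, -0.46, 0.046]
wrist_force: [0.7, 0.1, -2.1]
opening: 0.296
```

```bash
python3 rl.py 0; python3 st.py;python3 - <<'E'
from cell import manip
import cv2,pickle,numpy as np
o=[]
for n,(x,y) in (("side",(240,90)),("top",(310,160))):
    c=manip.capture(n); o.append(cv2.resize(c["img"][y:y+100,x:x+100],None,fx=4,fy=4,interpolation=2))
cv2.imwrite("pics/g2.png",np.hstack(o))
E
```

```text
chute coords [ 52.9995   0.6765 150.2129] rel [ 2.1595 -6.6832 50.548 ]
[[-0.0003 -0.0072 -1.    ]
 [-0.01   -0.9999  0.0072]
 [-1.      0.01    0.0003]]
t 9.3833 tcp [ 0.5475 -0.2291  0.231 ] q [-0.8796  0.1561  1.8913  0.6957  0.898   0.1089] tilt 34.98489873063797 tilt az 10.551948053978029 y [ 0.1888 -0.982   0.0041] z [-0.8041 -0.157  -0.5733] F [ 0.7489  0.1069 -2.0906] op 0.2964058267431647
```

View pics/g2.png

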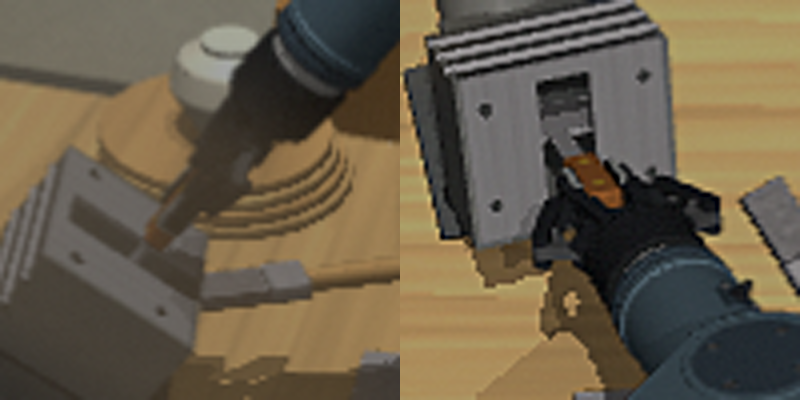

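The handle slid up the slot with the grip, and the wrist force is about the scraper's weight. Now I'll spin it about its own axis.

Call:
{"fn": "send_rows", "kwargs": {
  "commands": [
    [[1,-2,0,-2,3],[1,0,0,0,6],[1,0,0,0,6],[1,0,0,0,6],[1,0,0,0,6]]
  ]
}}

```text
clock: 9.9
tcp_pos: [0.547, -0.2289, 0.2331]
tcp_rot: [0.869, -0.027, -0.466, -0.164]
wrist_force: [-0.3, -0.8, -2.6]
opening: 0.294
```

```bash
python3 rl.py 0; python3 st.py
```

```text
chute coords [ 53.8076   1.0247 152.1146] rel [ 4.0789 17.902  48.5473]
[[-0.0006 -0.4648 -0.8854]
 [-0.0096 -0.8854  0.4648]
 [-1.      0.0087 -0.004 ]]
t 9.9 tcp [ 0.547  -0.2289  0.2331] q [-0.8801  0.1529  1.8893  0.6929  0.9026  0.589 ] tilt 34.97212082783427 tilt az 10.593140028114705 y [-0.2007 -0.9447 -0.2594] z [-0.8014  0.3106 -0.5111] F [-0.3102 -0.8028 -2.5714] op 0.29430998399999586
```

Call:
{"fn": "send_rows", "kwargs": {
  "commands": [
    [[1,0,0,0,6.9],[1,0,0,0,6.9],[1,0,0,0,6.9],[1,0,0,0,6.9],[1,0,0,0,6.9]]
  ]
}}

```text
clock: 10.32
tcp_pos: [0.547, -0.2289, 0.233]
tcp_rot: [0.781, -0.165, -0.437, -0.415]
wrist_force: [0.3, 0.3, -2.7]
opening: 0.293
```

Call:
{"fn": "send_rows", "kwargs": {
  "commands": [
    [[1,0,0,0,6.9],[1,0,0,0,6.9],[1,0,0,0,6.9],[1,0,0,0,6.9],[1,0,0,0,0]]
  ]
}}

```text
clock: 10.73
tcp_pos: [0.5471, -0.2289, 0.2332]
tcp_rot: [0.66, -0.264, -0.385, -0.588]
wrist_force: [-0.2, 0.0, -2.1]
opening: 0.296
```

```bash
python3 rl.py 0; python3 st.py;python3 - <<'E'
from cell import manip
import cv2,pickle,numpy as np
o=[]
for n,(x,y) in (("side",(240,90)),("top",(310,160))):
    c=manip.capture(n); o.append(cv2.resize(c["img"][y:y+100,x:x+100],None,fx=4,fy=4,interpolation=2))
cv2.imwrite("pics/g3.png",np.hstack(o))
E
```

```text
chute coords [ 53.9097   0.9489 152.1707] rel [ 4.1261 51.378   7.0148]
[[-0.0004 -1.     -0.0044]
 [-0.0097 -0.0043  0.9999]
 [-1.      0.0005 -0.0097]]
t 10.7333 tcp [ 0.5471 -0.2289  0.2332] q [-0.8802  0.1528  1.8892  0.693   0.9027  1.6721] tilt 34.98040665002479 tilt az 10.580900805443017 y [-0.8019 -0.1683 -0.5732] z [-0.1983  0.9801 -0.0104] F [-0.2285  0.0322 -2.0675] op 0.29630064986956667
```

View pics/g3.png

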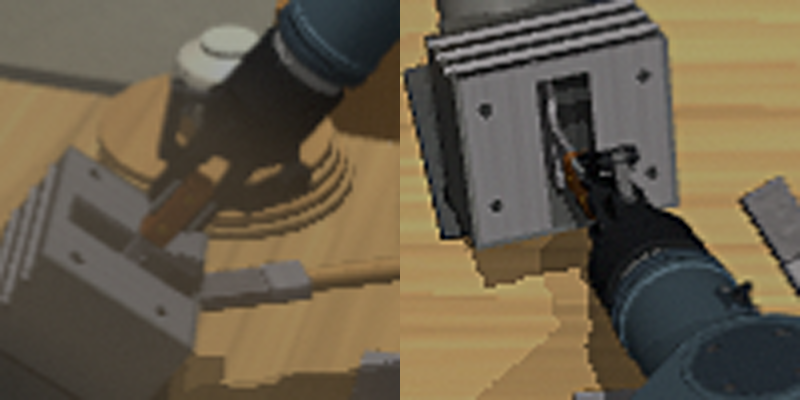

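The blade now stands edge-on and is visible inside the slot at about (550,110) in the crop. I'll draw it out along the tool axis.

Call:
{"fn": "send_rows", "kwargs": {
  "commands": [
    [[1,-6,0,0,0],[1,-12,0,0,0],[1,-15,0,0,0],[1,-15,0,0,0],[1,-15,0,0,0]]
  ]
}}

```text
clock: 11.25
tcp_pos: [0.5116, -0.2359, 0.2865]
tcp_rot: [0.663, -0.262, -0.386, -0.586]
wrist_force: [0.2, 0.2, -3.0]
opening: 0.295
```

Call:
{"fn": "send_rows", "kwargs": {
  "commands": [
    [[1,-20,0,0,0],[1,-25,0,0,0],[1,-25,0,0,0],[1,-20,0,0,0],[1,0,0,0,0]]
  ]
}}

```text
clock: 11.67
tcp_pos: [0.4608, -0.2469, 0.3637]
tcp_rot: [0.665, -0.263, -0.383, -0.585]
wrist_force: [0.6, -0.1, -2.6]
opening: 0.296
```

```bash
python3 rl.py 0; python3 st.py;python3 - <<'E'
from cell import manip
import cv2,pickle,numpy as np
o=[]
for n,(x,y) in (("side",(240,70)),("top",(310,160))):
    c=manip.capture(n); o.append(cv2.resize(c["img"][y:y+100,x:x+100],None,fx=4,fy=4,interpolation=2))
cv2.imwrite("pics/g4.png",np.hstack(o))
E
```

```text
chute coords [ 56.6243   0.591  309.6025] rel [161.285   54.4703  10.7461]
[[ 0.0031 -0.9999 -0.0143]
 [-0.0177 -0.0144  0.9997]
 [-0.9998 -0.0028 -0.0177]]
t 11.6667 tcp [ 0.4608 -0.2469  0.3637] q [-1.0821 -0.07    1.7882  0.6108  1.2681  1.7082] tilt 35.188337283633835 tilt az 9.79283119236637 y [-0.798  -0.1778 -0.5758] z [-0.2017  0.9792 -0.0227] F [ 0.5651 -0.13   -2.625 ] op 0.2957474206393652
```

View pics/g4.png

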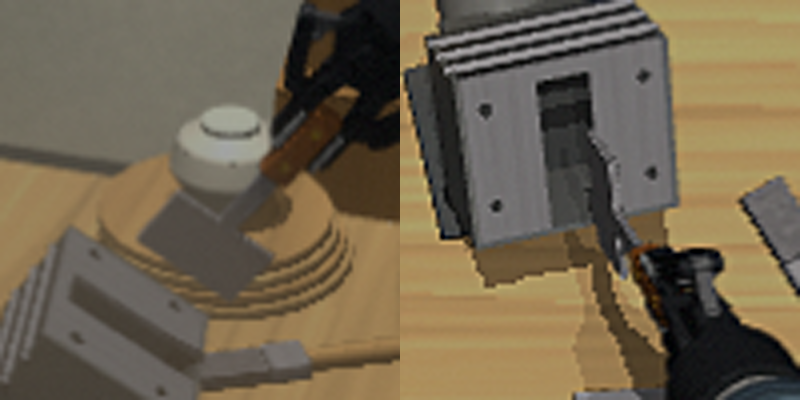

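The scraper is out and held cleanly, with the whole blade in view above the guard. I'll turn it back and carry it to the rest.

Call:
{"fn": "send_rows", "kwargs": {
  "commands": [
    [[1,-20,0,0,-6.9],[1,-20,0,0,-6.9],[1,0,0,0,-6.9],[1,0,0,0,-6.9],[1,0,0,0,-6.9]]
  ]
}}

```text
clock: 12.18
tcp_pos: [0.4389, -0.2491, 0.3911]
tcp_rot: [0.807, -0.135, -0.447, -0.362]
wrist_force: [0.6, 0.5, -3.2]
opening: 0.296
```

Call:
{"fn": "send_rows", "kwargs": {
  "commands": [
    [[1,0,0,0,-6.9],[1,0,0,0,-6.9],[1,0,0,0,-6.9],[1,0,0,0,-6.9],[1,0,0,0,-6.9]]
  ]
}}

```text
clock: 12.6
tcp_pos: [0.4391, -0.2488, 0.3906]
tcp_rot: [0.878, 0.004, -0.467, -0.107]
wrist_force: [0.3, -0.9, -3.0]
opening: 0.296
```

Call:
{"fn": "send_rows", "kwargs": {
  "commands": [
    [[1,0,0,0,-6.9],[1,0,0,0,-6.9],[1,0,0,0,-6.9],[1,0,0,0,0]]
  ]
}}

```text
clock: 12.93
tcp_pos: [0.4391, -0.2489, 0.3907]
tcp_rot: [0.883, 0.087, -0.459, 0.052]
wrist_force: [-0.1, 1.1, -3.1]
opening: 0.293
```

```bash
python3 st.py; cat > rr.py <<'E'
import sys;x,y,z=map(float,sys.argv[1:4]);sys.argv=["x"]
from nav import *
O=np.array([.6017,.2091,.0429]);FR=frame(np.radians(9.4))
s,M,g=cur();print("t",s["clock"],"rest coords",(g-O)@FR*1000,"rel",rel(O+FR@np.array([x,y,z])/1000),"F",s["wrist_force"]);print(FR.T@M)
E
python3 rr.py 40 0 210
```

```text
t 12.9333 tcp [ 0.4391 -0.2489  0.3907] q [-1.1375 -0.1048  1.7528  0.6045  1.3666  0.1385] tilt 35.01964376090849 tilt az 10.700443128576739 y [ 0.2021 -0.9793  0.0117] z [-0.8008 -0.1721 -0.5737] F [-0.0739  1.1301 -3.1349] op 0.29278565065216444
t 12.9333 rest coords [   6.781  -425.1591  413.8407] rel [ 209.3679 -420.8532  -49.6233] F [-0.0739  1.1301 -3.1349]
[[ 0.0002  0.039  -0.9992]
 [ 0.013  -0.9992 -0.039 ]
 [-0.9999 -0.013  -0.0007]]
```

Call:
{"fn": "send_rows", "kwargs": {
  "commands": [
    [[1,0,-25,-5,2.2],[1,0,-38,-5,0],[1,0,-38,-5,0],[1,0,-38,-5,0],[1,0,-38,-5,0]]
  ]
}}

```text
clock: 13.35
tcp_pos: [0.4283, -0.07, 0.4069]
tcp_rot: [0.884, 0.076, -0.461, 0.031]
wrist_force: [1.0, -0.1, -3.2]
opening: 0.293
```

Call:
{"fn": "send_rows", "kwargs": {
  "commands": [
    [[1,0,-38,-5,0],[1,0,-38,-5,0],[1,0,-38,-5,0],[1,0,-38,-5,0],[1,0,-38,-5,0]]
  ]
}}

```text
clock: 13.77
tcp_pos: [0.4169, 0.1125, 0.4227]
tcp_rot: [0.884, 0.076, -0.461, 0.032]
wrist_force: [0.7, -0.8, -3.7]
opening: 0.292
```

Call:
{"fn": "send_rows", "kwargs": {
  "commands": [
    [[1,5,-30,0,0],[1,20,-20,0,0],[1,20,0,0,0],[1,20,0,0,0],[1,0,0,0,0]]
  ]
}}

```text
clock: 14.18
tcp_pos: [0.4449, 0.1678, 0.3646]
tcp_rot: [0.881, 0.077, -0.465, 0.033]
wrist_force: [-1.1, 0.1, -3.6]
opening: 0.296
```

```bash
python3 st.py; python3 rr.py 40 0 210
```

```text
t 14.1833 tcp [0.4449 0.1678 0.3646] q [ 0.0836 -0.2769  1.9406  0.076   0.8815  1.4611] tilt 34.396295305373975 tilt az 10.74465295907375 y [ 0.1665 -0.9859 -0.0138] z [-0.815  -0.1297 -0.5647] F [-1.119   0.0744 -3.6254] op 0.2956339724579098
t 14.1833 rest coords [ 52.2232 -15.0126 350.1627] rel [140.4718 -13.0962  10.7953] F [-1.119   0.0744 -3.6254]
[[-0.0107 -0.0053 -0.9999]
 [ 0.0133 -0.9999  0.0051]
 [-0.9999 -0.0132  0.0107]]
```

Call:
{"fn": "send_rows", "kwargs": {
  "commands": [
    [[1,25,-6,5,0],[1,30,-7,5,0],[1,30,0,5,0],[1,30,0,5,0],[1,25,0,5,0]]
  ]
}}

```text
clock: 14.6
tcp_pos: [0.5027, 0.1903, 0.2395]
tcp_rot: [0.883, 0.076, -0.462, 0.032]
wrist_force: [0.4, 0.1, -2.3]
opening: 0.292
```

Call:
{"fn": "send_rows", "kwargs": {
  "commands": [
    [[1,10,0,5,0],[1,0,0,2,0],[1,0,0,0,0]]
  ]
}}

```text
clock: 14.85
tcp_pos: [0.5021, 0.1901, 0.2282]
tcp_rot: [0.883, 0.076, -0.463, 0.033]
wrist_force: [0.3, 0.3, -2.5]
opening: 0.298
```

```bash
python3 rr.py 14 0 160;python3 - <<'E'
from cell import manip
import cv2,pickle,numpy as np
o=[]
for n,(x,y) in (("side",(180,190)),("top",(165,165))):
    c=manip.capture(n); pickle.dump(c,open(f"{n}2.pkl","wb"));o.append(cv2.resize(c["img"][y:y+120,x:x+100],None,fx=4,fy=4,interpolation=2))
cv2.imwrite("pics/p1.png",np.hstack(o))
E
```

```text
t 14.85 rest coords [ 23.1679  -2.4336 203.9105] rel [43.9723 -1.9311  8.9899] F [ 0.3126  0.3401 -2.4983]
[[-0.0043 -0.0062 -1.    ]
 [ 0.0102 -0.9999  0.0062]
 [-0.9999 -0.0101  0.0044]]
```

View pics/p1.png

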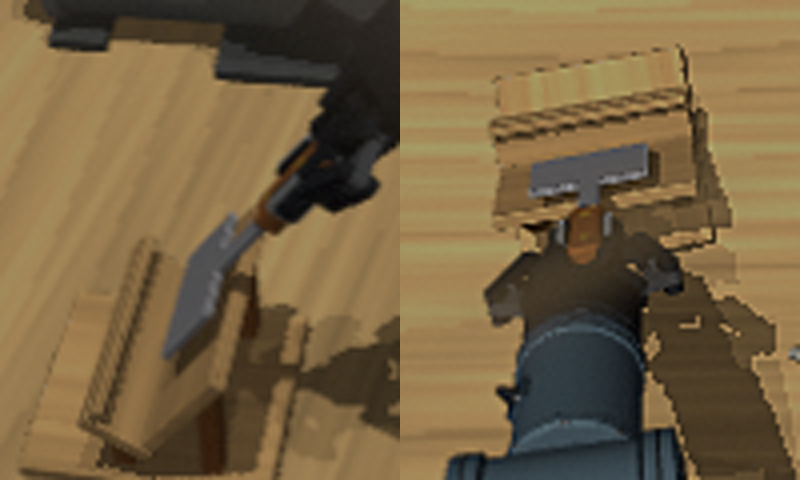

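The blade hangs parallel above the board, centred across it. I'll lower it and feel for the ledge.

Call:
{"fn": "send_rows", "kwargs": {
  "commands": [
    [[1,12,-1,3,0],[1,12,-1,3,0],[1,12,0,3,0],[1,8,0,2,0],[1,0,0,0,0]]
  ]
}}

```text
clock: 15.37
tcp_pos: [0.5186, 0.1953, 0.1868]
tcp_rot: [0.883, 0.076, -0.461, 0.034]
wrist_force: [0.5, -0.4, -2.7]
opening: 0.293
```

```bash
python3 rr.py 6 0 149
```

```text
t 15.3667 rest coords [ 13.5731   0.0193 160.1753] rel [11.1837  0.1648  7.5589] F [ 0.5389 -0.3574 -2.7153]
[[-0.0012 -0.0046 -1.    ]
 [ 0.0099 -0.9999  0.0046]
 [-1.     -0.0099  0.0013]]
```

Call:
{"fn": "send_rows", "kwargs": {
  "commands": [
    [[1,3,0,1,0],[1,3,0,1,0],[1,2,0,1,0],[1,0,0,0,0]]
  ]
}}

```text
clock: 15.7
tcp_pos: [0.5217, 0.1977, 0.1845]
tcp_rot: [0.886, 0.077, -0.456, 0.033]
wrist_force: [-26.1, 3.1, 30.6]
opening: 0.294
```

```bash
python3 rr.py 6 0 149
```

```text
t 15.7 rest coords [ 15.1534   1.8492 156.3367] rel [7.2285 1.9621 9.2158] F [-26.0691   3.1235  30.5664]
[[ 0.0093 -0.0028 -1.    ]
 [ 0.0119 -0.9999  0.0029]
 [-0.9999 -0.0119 -0.0093]]
```

Call:
{"fn": "send_rows", "kwargs": {
  "commands": [
    [[1,-3,0,0,0],[1,-1,0,0,0],[1,0,0,0,0]]
  ]
}}

```text
clock: 15.95
tcp_pos: [0.5187, 0.1955, 0.1832]
tcp_rot: [0.884, 0.076, -0.46, 0.034]
wrist_force: [0.5, 0.6, -4.1]
opening: 0.292
```

```bash
python3 rr.py 3 0 156;python3 - <<'E'
from cell import manip
import cv2,pickle,numpy as np
o=[]
for n,(x,y) in (("side",(190,210)),("top",(175,165))):
    c=manip.capture(n); pickle.dump(c,open(f"{n}3.pkl","wb"));o.append(cv2.resize(c["img"][y:y+100,x:x+80],None,fx=5,fy=5,interpolation=2))
cv2.imwrite("pics/p2.png",np.hstack(o))
E
```

```text
t 15.95 rest coords [ 11.5624   0.2144 157.152 ] rel [1.1394 0.2588 8.5629] F [ 0.478   0.5601 -4.1122]
[[ 0.0012 -0.0038 -1.    ]
 [ 0.01   -0.9999  0.0038]
 [-0.9999 -0.01   -0.0012]]
```

View pics/p2.png

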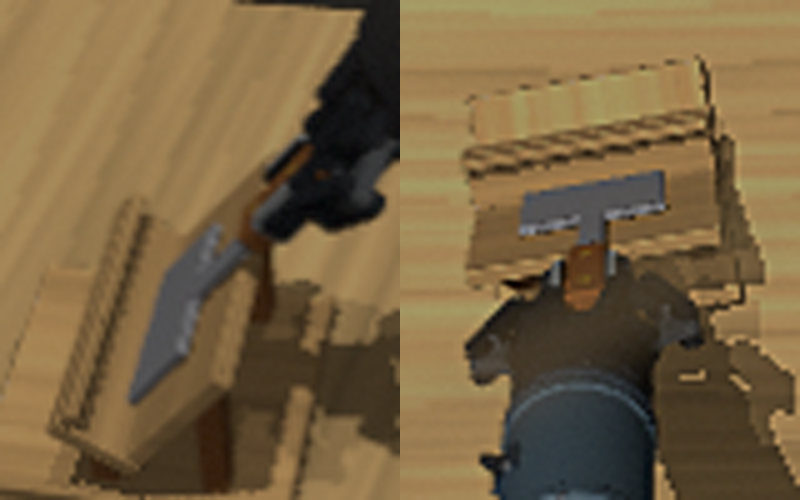

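```bash
python3 - <<'E'
import sys;sys.argv=["x"]
from ov import *
from h import *
O=np.array([.6017,.2091,.0429]);FR=frame(np.radians(9.4))
for n,(x,y) in (("side3",(190,210)),("top3",(175,165))):
    c=load(n);im=cv2.resize(c.img[y:y+100,x:x+80],None,fx=5,fy=5,interpolation=2)
    draw(c,im,5,np.array([x,y]),O+box([0,-80,0],[0,80,90])/1000@FR.T,(0,255,0))
    for z0,col in ((2,(0,0,255)),(9,(255,0,255))): draw(c,im,5,np.array([x,y]),O+box([9.5,-46,z0],[15.5,46,z0+55])/1000@FR.T,col)
    if n=="side3": a=im
    else: cv2.imwrite("pics/p3.png",np.hstack([a,im]))
E
```

```text
(no output)
```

View pics/p3.png

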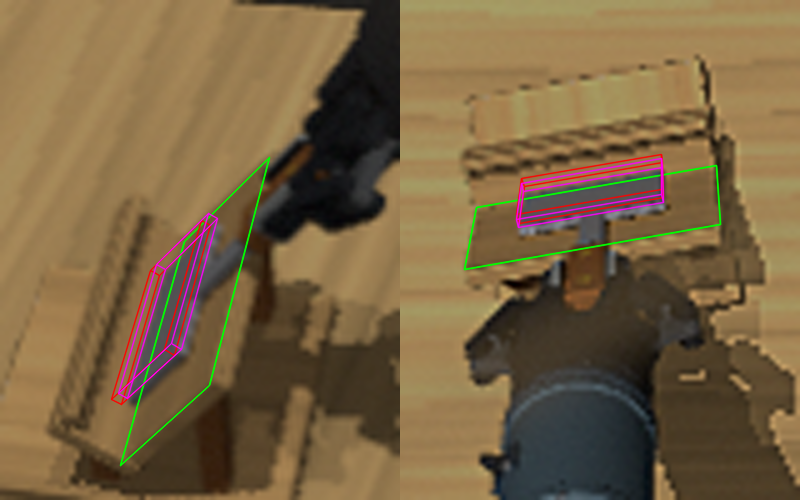

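```bash
python3 - <<'E'
from h import *
im=lambda n,x,y:cv2.convertScaleAbs(cv2.resize(load(n).img[y:y+50,x:x+50],None,fx=12,fy=12,interpolation=2),alpha=1.8)
cv2.imwrite("pics/p4s.png",im("side3",205,248));cv2.imwrite("pics/p4t.png",im("top3",270-95,175)[:, :]) 
cv2.imwrite("pics/p4t.png",im("top3",190,185))
E
```

```text
(no output)
```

View pics/p4s.png

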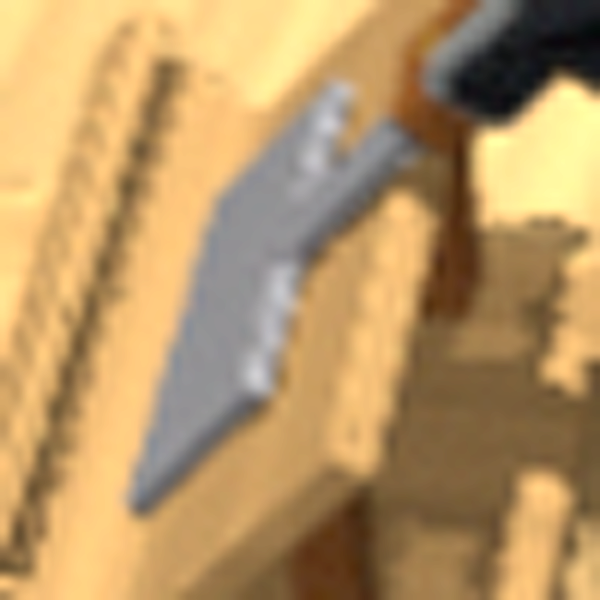

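View pics/p4t.png

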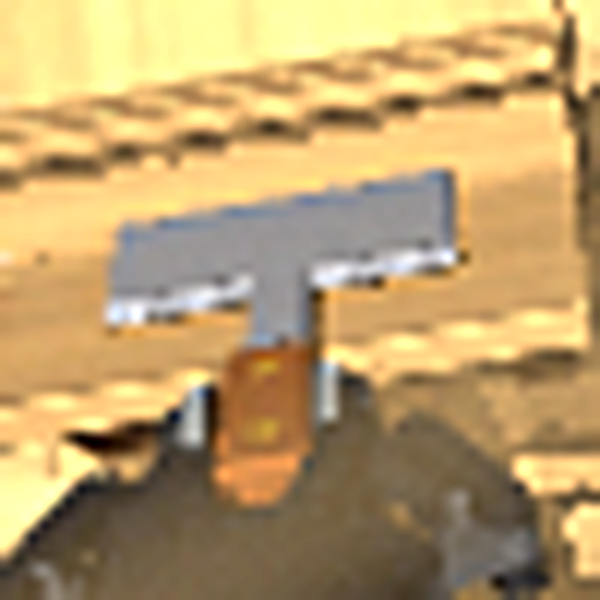

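```bash
python3 - <<'E'
from h import *
np.set_printoptions(precision=2,suppress=True)
S,T=load("side3"),load("top3")
O=np.array([.6017,.2091,.0429]);FR=frame(np.radians(9.4))
s=np.array([(135,495),(218,205),(325,95),(250,385)])/12+[205,248]-.46
t=np.array([(122,228),(448,172),(455,250),(108,300)])/12+[190,185]-.46
P=tri(S,s,T,t);print(np.c_[(P[:,:3]-O)@FR*1000,P[:,3]*1000])
E
```

```text
[[  7.82  44.73  10.47   1.22]
 [  6.48 -44.41   6.88   2.05]
 [  6.1  -45.97  55.     3.92]
 [  9.38  45.    60.87   0.5 ]]
```

Call:
{"fn": "send_rows", "kwargs": {
  "commands": [
    [[1,1.5,0,0,0],[1,0,0,0,0]]
  ]
}}

```text
clock: 16.22
tcp_pos: [0.5196, 0.1961, 0.1827]
tcp_rot: [0.884, 0.077, -0.46, 0.034]
wrist_force: [-15.8, 1.0, 17.2]
opening: 0.291
```

```bash
python3 rr.py 3 0 156|head -1
```

```text
t 16.2167 rest coords [ 12.0562   0.6334 156.1795] rel [0.1531 0.6696 9.0541] F [-15.8118   0.9689  17.1639]
```

Call:
{"fn": "send_rows", "kwargs": {
  "commands": [
    [[1,0,0,2,0],[1,0,0,2,0],[1,0,0,0,0]]
  ]
}}

```text
clock: 16.47
tcp_pos: [0.5182, 0.1957, 0.1818]
tcp_rot: [0.885, 0.077, -0.457, 0.034]
wrist_force: [-9.1, 1.6, 14.1]
opening: 0.293
```

```bash
python3 rr.py 3 0 156|head -1; python3 -c "
from nav import *" 2>/dev/null
```

```text
t 16.4667 rest coords [ 10.4329   0.5262 156.2674] rel [0.2085 0.5556 7.4327] F [-9.1196  1.5939 14.0561]
```

Call:
{"fn": "send_rows", "kwargs": {
  "commands": [
    [[1,0,0,2,0],[1,0,0,2,0],[1,0,0,0,0]]
  ]
}}

```text
clock: 16.72
tcp_pos: [0.5164, 0.1953, 0.1805]
tcp_rot: [0.886, 0.076, -0.456, 0.034]
wrist_force: [-5.0, 3.2, 14.0]
opening: 0.291
```

```bash
python3 rr.py 3 0 156;python3 - <<'E'
from cell import manip
import cv2,pickle,numpy as np
o=[]
for n,(x,y) in (("side",(205,240)),("top",(185,180))):
    c=manip.capture(n); pickle.dump(c,open(f"{n}4.pkl","wb"));o.append(cv2.convertScaleAbs(cv2.resize(c["img"][y:y+60,x:x+50],None,fx=8,fy=8,interpolation=2),alpha=1.7))
cv2.imwrite("pics/p5.png",np.hstack(o))
E
```

```text
t 16.7167 rest coords [  8.1606   0.3724 156.3   ] rel [0.2432 0.3927 5.1621] F [-4.9657  3.2317 14.0376]
[[ 0.0103 -0.0034 -0.9999]
 [ 0.01   -0.9999  0.0035]
 [-0.9999 -0.01   -0.0102]]
```

View pics/p5.png

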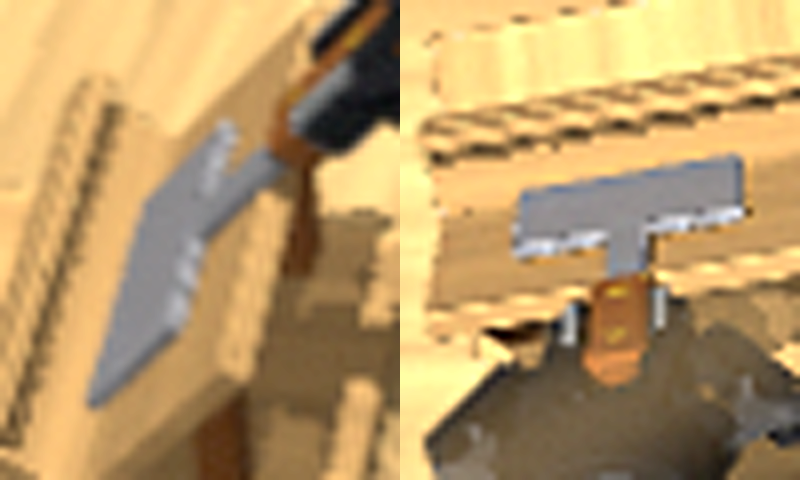

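The blade rests on the ledge (about 14 N) and presses lightly on the board (about 4 N). Now I'll release it.

Call:
{"fn": "send_rows", "kwargs": {
  "commands": [
    [[1,-0.5,0,0,0],[0.3,0,0,0,0],[0.1,0,0,0,0],[-0.2,0,0,0,0],[-0.5,0,0,0,0]]
  ],
  "newtons": 30
}}

```text
clock: 17.23
tcp_pos: [0.5123, 0.1942, 0.1761]
tcp_rot: [0.883, 0.076, -0.461, 0.034]
wrist_force: [-0.0, 0.3, -0.9]
opening: 0.718
```

Call:
{"fn": "send_rows", "kwargs": {
  "commands": [
    [[-0.8,0,0,0,0],[-1,0,0,0,0],[-1,0,0,0,0],[-1,0,0,0,0],[-1,0,0,0,0]]
  ]
}}

```text
clock: 17.65
tcp_pos: [0.5126, 0.1945, 0.1767]
tcp_rot: [0.884, 0.076, -0.461, 0.034]
wrist_force: [0.4, 0.2, 0.3]
opening: 0.999
```

```bash
python3 rr.py 3 0 156;python3 - <<'E'
from cell import manip
import cv2,pickle,numpy as np
o=[]
for n,(x,y) in (("side",(205,240)),("top",(185,180))):
    c=manip.capture(n); pickle.dump(c,open(f"{n}5.pkl","wb"));o.append(cv2.convertScaleAbs(cv2.resize(c["img"][y:y+60,x:x+50],None,fx=8,fy=8,interpolation=2),alpha=1.7))
cv2.imwrite("pics/p6.png",np.hstack(o))
E
```

```text
t 17.65 rest coords [  2.749    0.1694 155.3952] rel [-0.6066  0.1624 -0.2513] F [0.4443 0.2032 0.3438]
[[-0.0006 -0.0039 -1.    ]
 [ 0.0099 -0.9999  0.0039]
 [-1.     -0.0099  0.0007]]
```

View pics/p6.png

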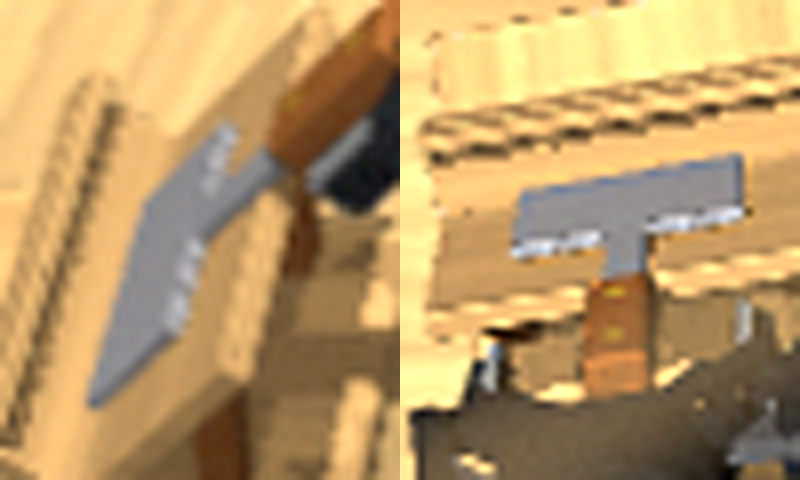

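It stayed put after release. I'll back off along the tool axis and check.

Call:
{"fn": "send_rows", "kwargs": {
  "commands": [
    [[-1,-15,0,0,0],[-1,-25,0,0,0],[-1,-30,0,0,0],[-1,-35,0,0,0],[-1,-35,0,0,0]]
  ]
}}

```text
clock: 18.17
tcp_pos: [0.4324, 0.1798, 0.292]
tcp_rot: [0.883, 0.076, -0.461, 0.034]
wrist_force: [1.2, -0.2, 0.4]
opening: 1.0
```

Call:
{"fn": "send_rows", "kwargs": {
  "commands": [
    [[-1,-30,20,0,0],[-1,-10,35,0,0],[-1,0,35,0,0],[-1,0,20,0,0],[-1,0,0,0,0]]
  ]
}}

```text
clock: 18.58
tcp_pos: [0.4301, 0.0671, 0.3233]
tcp_rot: [0.884, 0.073, -0.46, 0.033]
wrist_force: [-0.0, 0.1, -0.7]
opening: 0.998
```

```bash
python3 st.py; python3 - <<'E'
from cell import manip
import cv2,pickle,numpy as np
from ov import *
np.set_printoptions(precision=2,suppress=True)
O=np.array([.6017,.2091,.0429]);FR=frame(np.radians(9.4))
o=[]
for n,(x,y) in (("side",(205,230)),("top",(185,175))):
    c=manip.capture(n); pickle.dump(c,open(f"{n}6.pkl","wb"));cv2.imwrite(f"pics/{n}6.png",c["img"])
    cam=Cam(c);im=cv2.convertScaleAbs(cv2.resize(c["img"][y:y+65,x:x+50],None,fx=8,fy=8,interpolation=2),alpha=1.7);o.append(im.copy())
    draw(cam,im,8,np.array([x,y]),O+box([0,-46,0],[6,46,55])/1000@FR.T,(0,0,255));draw(cam,im,8,np.array([x,y]),O+box([0,-80,0],[0,80,90])/1000@FR.T,(0,255,0))
    cv2.imwrite(f"pics/z{n}.png",im)
cv2.imwrite("pics/p7.png",np.hstack(o));cv2.imwrite("pics/p8.png",np.hstack([cv2.imread("pics/zside.png"),cv2.imread("pics/ztop.png")]))
E
```

```text
t 18.5833 tcp [0.4301 0.0671 0.3233] q [-0.3251 -0.3648  2.0976  0.3603  0.8888  0.9343] tilt 35.05050811995122 tilt az 9.838496508447054 y [ 0.1592 -0.9872 -0.0083] z [-0.809  -0.1257 -0.5742] F [-0.0266  0.0645 -0.7335] op 0.9977699256975644
```

View pics/p8.png

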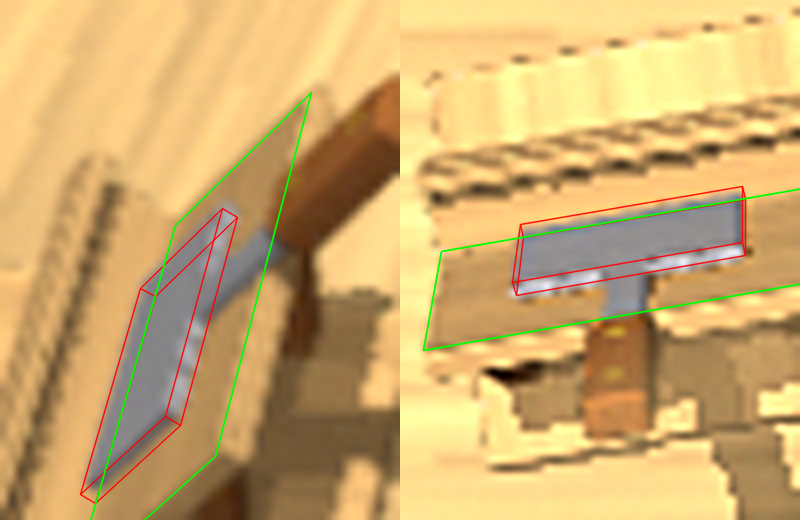

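View pics/side6.png

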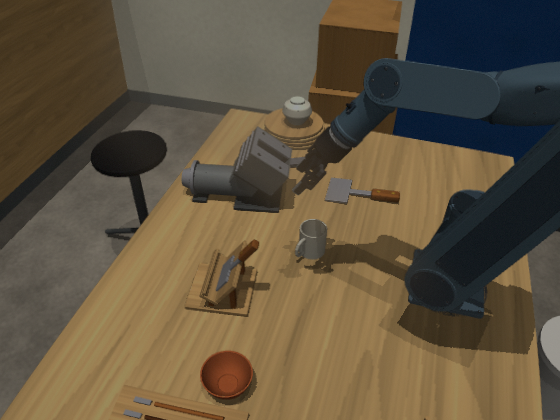

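View pics/top6.png

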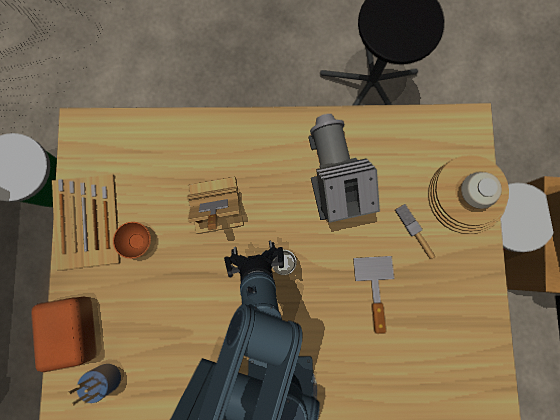

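The overlay of the nominal laid pose matches the blade to about 1 px in both views. The mug (313,240), bowl (227,376) and brush (415,230) are at their original pixels, and the gripper is clear. Handing in.

```bash
python3 - <<'E'
from h import *
for n in("side","top"):
    a,b=load(n+"0").img,load(n+"6").img
    R={"side":[("bowl",195,350,60,50),("mug",295,218,35,42)],"top":[("bowl",110,218,48,45),("brush",392,200,50,62)]}[n]
    for k,x,y,w,h in R: print(n,k,np.abs(a[y:y+h,x:x+w].astype(int)-b[y:y+h,x:x+w]).mean())
from cell import manip
print(manip.finish_job())
E
```

```text
side bowl 1.4104444444444444
side mug 8.09047619047619
top bowl 1.1538580246913581
top brush 0.9023655913978494
the job is handed in; nothing more can be done
None
```

The scraper is out of the chute and lying on the drying rest, released, with the arm well clear. The job was handed in at about 18.7 s of the 53 s.

**How it was done:** The rows can only turn the tool about its own axis, and a path search found no way out with the tool pointing straight down. I reached past the arm's limit until the tool had tilted 35°, in line with the handle. Then I gripped the handle at 80 N, lifted the blade off the floor plate and moved it to mid-slot. I turned it 90° and drew it out with only its own weight (about 3 N) on the wrist. Finally I turned it back, lowered it until the ledge was felt, pressed lightly onto the board and let go.

**What the last checks showed:**
- **Placing:** in both pictures the blade lies flat on the board and central across it, and it did not move when released. Its lower edge looked about 3 mm higher than my measured ledge height. It met firm contact twice at the same height, so I take it to be sitting on the ledge.
- **Contact force:** the first touch on the ledge reached about 40 N at the wrist, through the held scraper. The wrist limit is 120 N.
- **Bystanders:** the bowl and brush picture patches are unchanged. The mug's patch changed more (8 grey levels against about 1); I put that down to the arm's shadow, and its outline is at the same pixels.
- **Joint range:** while tilting the tool, joint 3 sat at its lower stop and read 0.187, against a stated limit of 0.19. I take that as rounding of the stated limit, but could not confirm it.

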